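Turn round the plate loader and put the reagent cartridges away

TASK

Get the plate loader ready for the next run: drop the cleaned feed roller into the loader's two open slotted dropouts so that both axle ends rest on the bottom, push the microplate on the deck square and flush into the corner of the two fences, and put every reagent cartridge on the bench back, upright and fully down, in the storage bay of its own colour. Only when all of that is in place, press the green ready button fully down and let it go, leaving everything in place. Leave the bottles, jar, beaker, tip box and screwdriver where they are.

Things in the scene. Friction and masses are not known exactly. Their poses are not given: they have to be found in the camera images.
- cart_red_c (a point): Centre (31 mm above the underside) of the red reagent cartridge: block 64 (its x) x 40 (y) x 34 mm high, with an upright grip fin 44 (x) x 12 (y) x 28 mm high on the middle of its top; 62 mm high in all, all red with white paper on its long sides, 160 g; z up. Either way round fits. Starts upright on the bench, or absent (None from the start).
- cart_yellow_c (a point): Centre (31 mm above the underside) of the yellow reagent cartridge: block 64 (its x) x 40 (y) x 34 mm high, with an upright grip fin 44 (x) x 12 (y) x 28 mm high on the middle of its top; 62 mm high in all, all yellow with white paper on its long sides, 160 g; z up. Either way round fits. Starts upright on the bench, or absent (None from the start).
- cart_green_c (a point): Centre (31 mm above the underside) of the green reagent cartridge: block 64 (its x) x 40 (y) x 34 mm high, with an upright grip fin 44 (x) x 12 (y) x 28 mm high on the middle of its top; 62 mm high in all, all green with white paper on its long sides, 160 g; z up. Either way round fits. Starts upright on the bench, or absent (None from the start).
- cart_blue_c (a point): Centre (31 mm above the underside) of the blue reagent cartridge: block 64 (its x) x 40 (y) x 34 mm high, with an upright grip fin 44 (x) x 12 (y) x 28 mm high on the middle of its top; 62 mm high in all, all blue with white paper on its long sides, 160 g; z up. Either way round fits. Starts upright on the bench, or absent (None from the start).
- bay_red: Fixed open-topped storage bay labelled red, one of a row of four, 56 mm apart, order varies; red floor, end walls and label at its -x end, white side walls. Inside 72 (its x) x 48 (y) mm, walls 3 mm thick. Floor 4 mm, wall tops 24 mm above this origin (centre of its underside, 8 mm above the bench, on the grey rack).
- bay_yellow: Fixed open-topped storage bay labelled yellow, one of a row of four, 56 mm apart, order varies; yellow floor, end walls and label at its -x end, white side walls. Inside 72 (its x) x 48 (y) mm, walls 3 mm thick. Floor 4 mm, wall tops 24 mm above this origin (centre of its underside, 8 mm above the bench, on the grey rack).
- bay_green: Fixed open-topped storage bay labelled green, one of a row of four, 56 mm apart, order varies; green floor, end walls and label at its -x end, white side walls. Inside 72 (its x) x 48 (y) mm, walls 3 mm thick. Floor 4 mm, wall tops 24 mm above this origin (centre of its underside, 8 mm above the bench, on the grey rack).
- bay_blue: Fixed open-topped storage bay labelled blue, one of a row of four, 56 mm apart, order varies; blue floor, end walls and label at its -x end, white side walls. Inside 72 (its x) x 48 (y) mm, walls 3 mm thick. Floor 4 mm, wall tops 24 mm above this origin (centre of its underside, 8 mm above the bench, on the grey rack).
- roller_c (a point): Centre of the feed roller, 180 g: black rubber drum 24 mm in diameter, 62 mm long, between hexagonal aluminium collars 13 mm long, 30 mm across flats (ending 44 mm from the centre), on a steel axle 8 mm thick, 140 mm long. Its y runs along the axle. Starts level, axle 40 mm above the bench, in a blue stand (136 x 56 mm, 8 mm base, notched supports 42 mm high 58 mm either side of centre).
- roller_e1 (a point): End of the roller's axle, 70 mm from its centre towards its +y.
- roller_e2 (a point): End of the roller's axle, 70 mm from its centre towards its -y.
- loader: Plate loader, fixed grey machine bed; origin at bench height, x away from the robot at yaw 0, z up. Deck top 20 mm above the bench, x -104 to 118, y -110 to 146 mm. Roughly from robot to far side: open deck with the microplate, far fence, then the two dropouts.
- fence_corner (a point): Inner corner of two aluminium fences, at deck height; axes as the loader's. Far fence: inner face at this x, runs 172 mm to -y; left fence: inner face at this y, runs 120 mm to -x. Both 12 mm high above the deck, 8 mm thick. At x 45, y 82, z 20 mm in the loader's frame.
- dropout_left (a point): Bottom of the slot in the left dark violet dropout, mid-thickness; axes as the loader's (x 85, y 58, z 56 mm in its frame). Dropout 10 mm thick (y), 36 mm wide (x). Slot open at the top, 11 mm wide in x, straight sides for 18 mm, then a mouth flared to 31 mm above its bottom. The axle lies along y through both slots; home, its centre is 4 mm above this.
- dropout_right (a point): The same in the right dropout (y -58 mm in the loader's frame).
- plate_c (a point): Centre (half-way up) of the white 24-well microplate, 85.5 (its x) x 127.8 (y) x 14.4 mm high, 120 g, lying loose and askew on the loader's deck up to 35 mm short of either fence, a long side facing the far fence. Flush in the corner its centre is at x 2.25, y 18.1 mm in the loader's frame. Slides easily when its sides are pushed.
- ready_top (a point): Middle of the top of the round green ready button (26 mm in diameter) in its black housing on a 20 mm grey block, on the loader beside the left dropout. Pressed straight down.
- ready (a joint): Travel of the ready button (m): 0 released, 0.006 fully down, where it takes 4 N; springs back.
- amber_bottle: Bystander: amber bottle, 64 mm in diameter, 150 mm high; origin under its base.
- buffer_bottle: Bystander: white bottle with blue cap, 70 mm in diameter, 170 mm high; origin under its base.
- jar: Bystander: small glass jar, 44 mm in diameter, 50 mm high, in front of the robot; origin under its base.
- beaker: Bystander: glass beaker, 72 mm in diameter, 90 mm high; origin under its base.
- tip_box: Bystander: blue box of yellow pipette tips, 85 x 120 x 48 mm, to the robot's left; origin under its base.
- screwdriver: Bystander: screwdriver, 160 mm long, lying to the robot's right; origin under its middle.

How it is judged:
On the way, in this order (a step that is already met when the one before it is completed fails the run):
1. roller home in both dropouts, microplate flush in the fence corner, every cartridge present down in the bay of its own colour (x of roller_e1 in the frame of loader between 0.08 and 0.09 m and z of each of roller_e1, roller_e2 in the frame of loader below 0.0625 m and x of roller_e2 in the frame of loader between 0.08 and 0.09 m and y of roller_c in the frame of loader between -0.0095 and 0.0095 m and x of plate_c in the frame of loader between -0.00075 and 0.00525 m and y of plate_c in the frame of loader between 0.0151 and 0.0211 m and angle between the x axis of plate_c and the x axis of loader, either way round below 0.035 rad and z of plate_c in the frame of loader below 0.03 m and x of cart_red_c in the frame of bay_red between -0.008 and 0.008 m and y of cart_red_c in the frame of bay_red between -0.008 and 0.008 m and z of cart_red_c in the frame of bay_red below 0.038 m and angle between each of cart_red_c, cart_yellow_c, cart_green_c, cart_blue_c's own z axis and vertical below 0.08 rad and angle between the x axis of cart_red_c and the x axis of bay_red, either way round below 0.2 rad and x of cart_yellow_c in the frame of bay_yellow between -0.008 and 0.008 m and y of cart_yellow_c in the frame of bay_yellow between -0.008 and 0.008 m and z of cart_yellow_c in the frame of bay_yellow below 0.038 m and angle between the x axis of cart_yellow_c and the x axis of bay_yellow, either way round below 0.2 rad and x of cart_green_c in the frame of bay_green between -0.008 and 0.008 m and y of cart_green_c in the frame of bay_green between -0.008 and 0.008 m and z of cart_green_c in the frame of bay_green below 0.038 m and angle between the x axis of cart_green_c and the x axis of bay_green, either way round below 0.2 rad and x of cart_blue_c in the frame of bay_blue between -0.008 and 0.008 m and y of cart_blue_c in the frame of bay_blue between -0.008 and 0.008 m and z of cart_blue_c in the frame of bay_blue below 0.038 m and angle between the x axis of cart_blue_c and the x axis of bay_blue, either way round below 0.2 rad), for 0.2 s.
2. ready button pressed (value of joint ready above 0.004 m), for 0.04 s.
At the end, for the whole second after the job is handed in: Axle ends within 2.5 mm of the slot bottoms, roller central within 9.5 mm; plate within 3 mm of flush both ways, square within 2 degrees; each cartridge upright in the bay of its colour, within 8 mm of its middle, down within 3 mm; button sprung back; all at rest (all of step 1 and linear speed of each of roller, plate, cart_red, cart_yellow, cart_green, cart_blue below 0.02 m/s and value of joint ready below 0.002 m); the robot touches nothing.
It fails at once if a bystander is shoved more than 5 cm (distance of any of amber_bottle, buffer_bottle, jar, beaker, tip_box, screwdriver from where it was at the start of the episode above 0.05 m).
It fails at once if a bystander is tipped over (angle between any of amber_bottle, buffer_bottle, jar, beaker, tip_box's own z axis and vertical above 0.6 rad).
It fails at once if the ready button is pressed before the roller and the microplate are in place (value of joint ready above 0.004 m and not (x of roller_e1 in the frame of loader between 0.08 and 0.09 m and z of each of roller_e1, roller_e2 in the frame of loader below 0.0625 m and x of roller_e2 in the frame of loader between 0.08 and 0.09 m and y of roller_c in the frame of loader between -0.0095 and 0.0095 m and x of plate_c in the frame of loader between -0.00075 and 0.00525 m and y of plate_c in the frame of loader between 0.0151 and 0.0211 m and angle between the x axis of plate_c and the x axis of loader, either way round below 0.035 rad and z of plate_c in the frame of loader below 0.03 m)).
Of cart_red, cart_yellow, cart_green, cart_blue only 2 to 4 are there at a start; the rules pass over those that are not, and their reading is None.
At some moment in a run one of cart_red, cart_yellow, cart_green, cart_blue may be knocked a few centimetres aside while the robot is not near it.
Once in a run the grip may slacken for a moment while it holds something.
It also fails if it takes over 208 s, if anything falls off the work surface, if the arm or the gripper's body presses on something with over 40 N, if the wrist force passes 120 N, or if a joint passes its speed limit or range.

ROBOT

A 7-joint arm with a two-finger parallel gripper is mounted at the origin on the work surface. World frame = base frame: x ahead of the robot, y to its left, z up, the work surface at z = 0. Lengths are in m, angles in rad, forces in N, time in s.
With the tool pointing down it reaches from about 0.4 to 0.85 m from the base axis. Payload 10.4 kg.
Tool frame: the origin (TCP) lies at the very end of the fingers, on their centre line; the grasp point (between the pads) lies 19 mm behind it; z points along the fingers, y is the direction in which the jaws open and shut (so a half turn about z gives the same grasp; the last joint's range is limited). The gripper opens to 87 mm and grips with 3 to 60 N. Pads are 19 mm wide; open, the fingers measure 117 mm over their backs; the gripper's body (75 mm by 190 mm) begins 51 mm behind the grasp point.
Start: joints at [-1.364, 0.332, -0.065, 1.46, 0.022, 1.35, -0.088], TCP at [0.142, 0.609, 0.223] pointing down, gripper open.
Joint ranges: [-2.6, 2.6], [-0.5, 2.12], [-1.47, 1.34], [0.16, 2.42], [-1.27, 4.41], [0.06, 2.06], [-2.6, 2.6]. Speed limits (rad/s): [2.22, 2.22, 2.79, 2.79, 3.14, 3.14, 3.14].

INTERFACE

Orientations are given as a unit quaternion [x, y, z, w].
In Python, from bench import r, eyes, job gives the robot as it stands. The module is installed in compiled form; this text tells all that it offers.
- The arm moves only by the tool play_rows, never from a script. Its argument "motion" is a list of rows, each a list of 7 numbers: the shift along the tool's x, y, z as a fraction of full scale, then the turn, a rotation vector about the tool's x, y, z as a fraction of full scale, then the opening in per cent of the stroke, from 0 (shut) to 100 (fully open). A call has 1 to 5 rows; each row is the pose to reach, as a shift and turn from the pose commanded when the call began, along the tool's axes at that moment; what a row does not reach only later rows make up. Full scale, the value 1, is 0.2 m for a shift and 90 degrees for a turn. A row lasts 1/8 s, in which the tool goes at most 62.5 mm and 10.7 degrees, less where a joint would pass 70% of its speed; a pose out of reach is approached as far as the arm can. A call with a number of a shift or a turn outside -1 to 1 is refused whole. A call with a gripper value outside its range is refused whole. The fingers move at their own pace and stop on an object; "squeeze" is the grip in N (left out, the last holds). Time passes only in rows, so rows that repeat a pose let the fingers close. It gives the time, the measured TCP pose, the force and the opening at its end, in the units of the state.
- r.read_state(): the state, without advancing time (a new reading comes with each control period).
- eyes.camera(name): name is "side" or "top"; returns a dict with "image" (400x640x3 uint8, red, green, blue), "mtx" (3x3 intrinsics, pixels), "R" (3x3) and "t" (3): a world point X has camera coordinates R X + t. Camera axes: x right, y down, z forward; pixel columns grow to the right and rows downward; lengths in m; the calibration is good to about 2 mm. A picture is of the moment at which its call begins. There is no depth.
- job.close_job(): hands the job in, once; it reports no verdict.
Trained networks look in a picture, given as the dict that the camera call returned (one of the last four; its "shot" number tells which), for a name from the list of things; names that differ only in an ending like _2 or _b are one class to them, and where a whole thing is asked for, a point or a joint stands for the part that bears it (a point fixed in the world has none). Each returns a list of dicts, best first, with "p" (0 to 1); they miss things now and then, are a little off and sometimes report something else, mostly with a low value. They report only what shows in the picture. A call takes as long as a camera call.
- eyes.regions_of(picture, label): "region" (400x640 bool, what is visible of it) and "xy" ([column, row] in pixels, amid what is visible of it).
- eyes.landmark_of(picture, label): "xy" ([column, row] in pixels: a listed point, or the origin of a listed thing).
The state is a dict: "time": time; "joint_positions": joint angles; "joint_vel": joint speeds; "joint_torque": joint torques, N m; "ee_pos": TCP position; "eef_rot": TCP orientation; "ft_force": force on the tool from outside, world axes, zero at the start; "torque": the same for the moment, N m; "width": finger opening in m.
Only numpy, scipy, OpenCV 4.12 (cv2) and the standard library are available. Lean on these libraries where they do the work, as an engineer would, in place of code of your own. Each camera call takes 0.05 s, during which the arm holds its last target. There are 200 camera calls.

## Working session

There is one attempt and no reset: what is moved stays moved. The work goes in short steps, Python scripts to look and compute and a tool call to move; the robot and the scene stay as the last step left them, time stands still between calls to the robot, and variables do not carry over. Pictures are saved under pics/ and viewed, about 12 in all and at most 16, crops included, and the job is handed in when it is done.

Besides the shell and the picture viewer there is one more tool, called after ">>>" as a command line: name --pt "numbers of a row" for each row, then --argument value for the rest. play_rows: Moves the arm, as the interface text tells. Shift numbers are shares of 0.2 m and turn numbers shares of 90 degrees, none past 1 either way. Its arguments: {"type":"object","properties":{"motion":{"type":"array","items":{"type":"array","items":{"type":"number"}}},"squeeze":{"type":"number"}},"required":["motion"]}

```bash
mkdir -p pics
cat > h.py <<'E'
import numpy as np, cv2
from scipy.spatial.transform import Rotation as Rn
from bench import r, eyes, job
def ray(c,xy):
    d=c["R"].T@np.linalg.inv(c["mtx"])@np.array([xy[0],xy[1],1.]); return -c["R"].T@c["t"], d
def atz(c,xy,z):
    o,d=ray(c,xy); return o+d*(z-o[2])/d[2]
def proj(c,X):
    p=c["mtx"]@(c["R"]@np.array(X)+c["t"]); return p[:2]/p[2]
def tri(cs,xys):
    A=np.zeros((3,3));b=np.zeros(3)
    for c,xy in zip(cs,xys):
        o,d=ray(c,xy); d=d/np.linalg.norm(d); P=np.eye(3)-np.outer(d,d); A+=P;b+=P@o
    X=np.linalg.solve(A,b); return X
def save(c,name,box=None,s=1):
    im=c["image"][:,:,::-1]
    if box: im=im[box[1]:box[3],box[0]:box[2]]
    cv2.imwrite("pics/"+name,cv2.resize(im,None,fx=s,fy=s,interpolation=cv2.INTER_CUBIC))
E
python3 - <<'E'
from h import *
np.set_printoptions(precision=4,suppress=True)
T=eyes.camera("top");S=eyes.camera("side")
save(T,"t0.png");save(S,"s0.png")
for c in (T,S): print("cam",-c["R"].T@c["t"])
for n in "cart_red_c cart_yellow_c cart_green_c cart_blue_c bay_red bay_yellow bay_green bay_blue roller_c roller_e1 roller_e2 loader fence_corner dropout_left dropout_right plate_c ready_top amber_bottle buffer_bottle jar beaker tip_box screwdriver".split():
    a=eyes.landmark_of(T,n);b=eyes.landmark_of(S,n)
    X=tri([T,S],[a[0]["xy"],b[0]["xy"]]) if a and b else None
    print(n,[(round(q["p"],2),np.round(q["xy"])) for q in a[:2]],[(round(q["p"],2),np.round(q["xy"])) for q in b[:2]],X)
print(r.read_state())
E
```

```text
cam [0.3267 0.0351 1.122 ]
cam [-0.2235 -0.6874  1.0866]
cart_red_c [(0.69, array([257., 234.])), (0.41, array([409., 138.]))] [] None
cart_yellow_c [(0.92, array([245., 252.]))] [(0.76, array([238., 212.])), (0.66, array([321., 163.]))] [0.3762 0.2198 0.0411]
cart_green_c [(0.66, array([218., 217.])), (0.44, array([247., 249.]))] [(0.89, array([243., 181.]))] [0.4713 0.3037 0.0563]
cart_blue_c [(0.9, array([208., 255.])), (0.46, array([247., 252.]))] [(0.83, array([215., 203.]))] [0.3663 0.3325 0.0094]
bay_red [(0.77, array([448., 237.])), (0.64, array([310., 183.]))] [(0.92, array([404., 325.]))] [ 0.4328 -0.3823 -0.0027]
bay_yellow [(0.74, array([306., 183.])), (0.61, array([441., 225.]))] [(0.88, array([404., 306.]))] [ 0.8312 -0.0386 -0.6843]
bay_green [(0.59, array([422., 212.])), (0.5, array([308., 185.]))] [(0.89, array([398., 292.])), (0.23, array([201., 177.]))] [ 0.5075 -0.3067 -0.0049]
bay_blue [(0.7, array([409., 201.]))] [(0.59, array([396., 275.]))] [ 0.5426 -0.268   0.0022]
roller_c [(0.59, array([226., 172.])), (0.47, array([254., 232.]))] [(0.76, array([280., 169.])
[... 1746 characters left out ...]
5.]))] [0.4241 0.4911 0.0031]
screwdriver [(0.68, array([364., 254.])), (0.62, array([412., 277.]))] [(0.74, array([343., 326.])), (0.65, array([280., 170.]))] [ 0.4059 -0.172  -0.218 ]
{'time': 2.4, 'joint_positions': array([-1.3636,  0.3322, -0.0647,  1.4601,  0.0216,  1.3499, -0.0885]), 'joint_vel': array([ 0.0011, -0.0006, -0.0021, -0.0002,  0.0009,  0.0003, -0.0003]), 'joint_torque': array([  0.0004, -62.3029,   0.0251, -39.0127,  -0.0611,   0.0315,
         0.    ]), 'ee_pos': array([0.1423, 0.6086, 0.2226]), 'eef_rot': array([ 0.1146,  0.9934,  0.0001, -0.    ]), 'ft_force': array([-0.7537, -0.7089,  0.0807]), 'torque': array([-0.0238, -0.0076,  0.0079]), 'width': 0.08708768410145745}
```

Run:
```python
from h import *
T=eyes.camera("top");S=eyes.camera("side")
save(T,"t1.png",(150,120,470,300),2.5);save(S,"s1.png",(180,130,480,350),2.6)
print(T["mtx"],S["mtx"][0,0])
```

```text
[[371.28379872   0.         314.509022  ]
 [  0.         371.28379872 198.43166265]
 [  0.           0.           1.        ]] 480.9479234803726
```

View pics/t1.png

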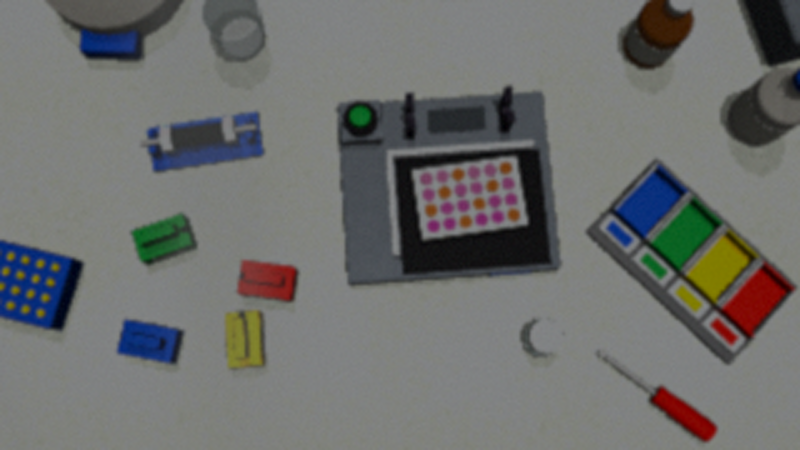

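View pics/s1.png

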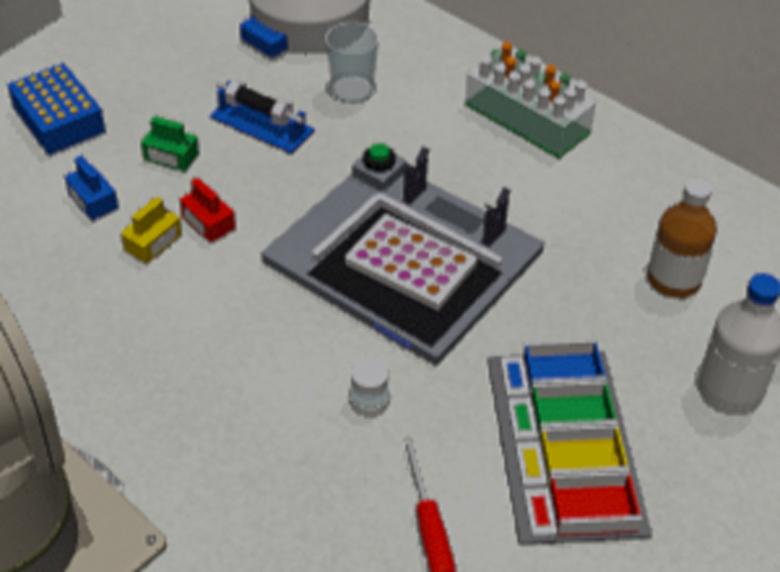

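The top view (crop) shows all four cartridges at the left, the roller stand at (205,142), the askew plate at (470,198), and the bay row at the right in the order blue, green, yellow, red. I'll fit poses by silhouette against the network regions.

```bash
cat >> h.py <<'E'
from scipy.optimize import minimize
np.set_printoptions(precision=4,suppress=True)
def box(x0,x1,y0,y1,z0,z1): return np.array([[x,y,z] for x in(x0,x1) for y in(y0,y1) for z in(z0,z1)])/1e3
def cube(lx,ly,z0,z1,cx=0,cy=0): return box(cx-lx/2,cx+lx/2,cy-ly/2,cy+ly/2,z0,z1)
def W(p,P):
    c,s=np.cos(p[2]),np.sin(p[2]); return P@np.array([[c,s,0],[-s,c,0],[0,0,1]])+[p[0],p[1],0]
def render(c,parts,p,roi,k=4):
    x0,y0,x1,y1=roi; im=np.zeros(((y1-y0)*k,(x1-x0)*k),np.uint8)
    for P in parts:
        q=(W(p,P)@c["R"].T+c["t"])@c["mtx"].T; q=q[:,:2]/q[:,2:]
        h=cv2.convexHull(((q-[x0,y0]+.5)*k-.5).astype(np.float32))
        cv2.fillConvexPoly(im,np.round(h*16).astype(np.int32),255,shift=4)
    return cv2.resize(im,(x1-x0,y1-y0),interpolation=cv2.INTER_AREA)/255.
def fit(cs,masks,parts,p0,steps=(.01,.01,.15)):
    D=[]
    for c,m in zip(cs,masks):
        ys,xs=np.where(m); roi=(max(xs.min()-12,0),max(ys.min()-12,0),min(xs.max()+13,640),min(ys.max()+13,400))
        D.append((c,m[roi[1]:roi[3],roi[0]:roi[2]].astype(float),roi))
    def f(p): return sum(np.abs(render(c,parts,p,roi)-m).sum()/m.sum() for c,m,roi in D)/len(D)
    best=None
    for _ in range(2):
        sx=np.array([p0]+[np.array(p0)+np.eye(3)[i]*steps[i] for i in range(3)])
        o=minimize(f,p0,method="Nelder-Mead",options=dict(initial_simplex=sx,xatol=1e-5,fatol=1e-5)); p0=o.x
    return o.x,o.fun
CART=[cube(64,40,0,34),cube(44,12,34,62)]
PLATE=[cube(85.5,127.8,20,34.4)]
LOADER=[box(-104,118,-110,146,0,20),cube(36,10,20,87,85,58),cube(36,10,20,87,85,-58)]
RACK=[cube(78,222,8,32)]
def reg(c,n,near=None):
    L=eyes.regions_of(c,n)
    L=[q for q in L if q["p"]>.3]
    if not L: return None
    if near is not None: L=sorted(L,key=lambda q:np.hypot(*(np.array(q["xy"])-near)))
    return L[0]["region"]
E
python3 - <<'E'
from h import *
T=eyes.camera("top");S=eyes.camera("side"); cs=[T,S]
def go(n,parts,guess,z,extra=[]):
    ms=[];use=[]
    for c in cs:
        m=reg(c,n,proj(c,[*guess[:2],z]))
        if m is None: continue
        ms.append(m);use.append(c)
    for c,m in zip(use,ms):
        print(n,"single",c["image"].shape and fit([c],[m],parts,guess), m.sum())
    p,e=fit(use,ms,parts,guess); print(n,p,np.degrees(p[2]),e,flush=True); return p
g={}
for n,x in dict(red=(244+14,232),yellow=(247,256),green=(216,216),blue=(210,257)).items():
    X=atz(T,x,.04); yaw={"red":1.5,"yellow":0,"green":-1.25,"blue":1.45}[n]
    g[n]=go(f"cart_{n}_c",CART,[X[0],X[1],yaw],.03)
X=atz(T,(338,199),.03); go("plate_c",PLATE,[X[0],X[1],.1],.03)
ms=[]
for c in cs:
    m=np.zeros((400,640),np.uint8)
    for n in ("loader","plate_c","fence_corner"):
        q=reg(c,n,proj(c,[.54,-.05,.02]))
        if q is not None: m|=q.astype(np.uint8)
    ms.append(cv2.morphologyEx(m,cv2.MORPH_CLOSE,np.ones((5,5)))>0)
for c,m in zip(cs,ms): print("loader1",fit([c],[m],LOADER,[.55,-.05,0]))
print("loader",fit(cs,ms,LOADER,[.55,-.05,0]))
for i,(c,m) in enumerate(zip(cs,ms)): cv2.imwrite(f"pics/lm{i}.png",m*255)
bl={}
for n in ("red","yellow","green","blue"):
    for c,nm in zip(cs,"TS"):
        for q in eyes.regions_of(c,"bay_"+n)[:2]: print(n,nm,round(q["p"],2),np.round(q["xy"],1),q["region"].sum())
for n in ("roller_c",):
    for c,nm in zip(cs,"TS"):
        for q in eyes.regions_of(c,n)[:2]: print(n,nm,round(q["p"],2),np.round(q["xy"],1),q["region"].sum())
E
```

```text
cart_red_c single (array([0.4371, 0.193 , 1.4511]), np.float64(0.10038482682792742)) 321
cart_red_c single (array([0.4364, 0.1935, 1.337 ]), np.float64(0.21130718954248365)) 300
cart_red_c [0.4373 0.1929 1.4057] 80.5402957972027 0.16296756459593184
cart_yellow_c single (array([0.3681, 0.2157, 0.0694]), np.float64(0.0639347873981053)) 356
cart_yellow_c single (array([0.3666, 0.2127, 0.118 ]), np.float64(0.05196310202568025)) 423
cart_yellow_c [0.3674 0.2145 0.1232] 7.057324240018012 0.07328070043859444
cart_green_c single (array([ 0.4842,  0.3178, -1.185 ]), np.float64(0.14053475935828877)) 330
cart_green_c single (array([ 0.4823,  0.3152, -1.2439]), np.float64(0.07945533769063182)) 360
cart_green_c [ 0.4836  0.3171 -1.1889] -68.11965984740536 0.12420380273321449
cart_blue_c single (array([0.3624, 0.3262, 1.3993]), np.float64(0.07794407703909965)) 338
cart_blue_c single (array([0.3621, 0.3248, 1.4107]), np.float64(0.08839819004524886)) 325
cart_blue_c [0.3622 0.3256 1.393 ] 79.81305922403271 0.08723912286808215
plate_c single (array([ 0.5414, -0.0449,  0.172 ]), np.float64(0.087453698
[... 208 characters left out ...]
73,  0.1016]), np.float64(0.02226609609637977))
loader1 (array([ 0.5523, -0.0392,  0.0948]), np.float64(0.045187237535916136))
loader (array([ 0.5528, -0.0379,  0.0931]), np.float64(0.03582178546000055))
red T 0.96 [447.8 239.9] 706
red S 0.79 [403.  323.2] 929
yellow T 0.59 [436.5 228.6] 690
yellow S 0.64 [399.4 303.1] 716
green T 0.71 [423.8 214.9] 647
green S 0.87 [393.6 285.5] 691
green S 0.61 [318.8 277.8] 256
blue T 0.85 [406.  201.1] 675
blue S 0.66 [390.  268.4] 591
roller_c T 0.68 [227.7 172.2] 333
roller_c T 0.17 [320.5 186.2] 4879
roller_c S 0.58 [280.2 172. ] 219[ WARN:0@10.889] global loadsave.cpp:1063 imwrite_ Unsupported depth image for selected encoder is fallbacked to CV_8U.
```

```bash
cat > rack.py <<'E'
from h import *
T=eyes.camera("top");S=eyes.camera("side"); cs=[T,S]
cols=["red","yellow","green","blue"]; hue=dict(red=0,yellow=26,green=64,blue=112)
B=[];C=[]
for i in range(4):
    y=(i-1.5)*56
    for b,col in ((cube(72,48,8,12,0,y),1),(box(-39,-36,y-27,y+27,8,32),1),(box(36,39,y-27,y+27,8,32),1),(cube(72,3,8,32,0,y-25.5),0),(cube(72,3,8,32,0,y+25.5),0)):
        B.append((b.min(0),b.max(0)));C.append(col)
lo=np.array([b[0] for b in B]);hi=np.array([b[1] for b in B]);C=np.array(C)
def prep(c):
    hsv=cv2.cvtColor(c["image"],cv2.COLOR_RGB2HSV); tot=np.zeros((400,640),bool)
    for n in cols:
        r0=reg(c,"bay_"+n,proj(c,guess[n])); r0=cv2.dilate(r0.astype(np.uint8),np.ones((5,5)))>0
        d=np.abs((hsv[...,0].astype(int)-hue[n]+90)%180-90)
        m=(d<14)&(hsv[...,1]>110)&r0
        k,l,st,_=cv2.connectedComponentsWithStats(m.astype(np.uint8)); tot|=l==1+np.argmax(st[1:,4])
    ys,xs=np.where(tot); roi=(xs.min()-6,ys.min()-6,xs.max()+7,ys.max()+7)
    u,v=np.meshgrid(np.arange(roi[0]-.375,roi[2]-.5,.25),np.arange(roi[1]-.375,roi[3]-.5,.25))
    d=np.stack([u,v,np.ones_like(u)],-1)@np.linalg.inv(c["mtx"]).T@c["R"]
    return tot[roi[1]:roi[3],roi[0]:roi[2]].astype(float),d,-c["R"].T@c["t"]
def rend(d,o,p):
    cy,s=np.cos(p[2]),np.sin(p[2]); M=np.array([[cy,-s,0],[s,cy,0],[0,0,1]])
    o=(o-[p[0],p[1],0])@M; d=(d@M)[:,:,None,:]
    t1=(lo-o)/d;t2=(hi-o)/d; tn=np.minimum(t1,t2).max(-1);tf=np.maximum(t1,t2).min(-1)
    tn[tn>tf]=1e9; i=tn.argmin(-1); hit=(tn.min(-1)<1e8)&(C[i]==1)
    return cv2.resize(hit.astype(np.float32),None,fx=.25,fy=.25,interpolation=cv2.INTER_AREA)
guess=dict(red=(.433,-.382,.01),yellow=(.47,-.345,.01),green=(.5075,-.307,.01),blue=(.5426,-.268,.01))
def fitr(D,p0):
    f=lambda p:sum(np.abs(rend(d,o,p)-m).sum()/m.sum() for m,d,o in D)/len(D)
    sx=np.array([p0,p0+[.01,0,0],p0+[0,.01,0],p0+[0,0,.1]])
    o=minimize(f,p0,method="Nelder-Mead",options=dict(initial_simplex=sx,xatol=5e-5,fatol=1e-5)); return o.x,o.fun
D=[prep(c) for c in cs]; p0=np.array([.488,-.325,-.8])
for q in ([D[0]],[D[1]],D): p,e=fitr(q,p0); print(p,e,flush=True)
for i,n in enumerate(("red","yellow","green","blue")): print(n,W(p,np.array([[0,(i-1.5)*.056,.008]])))
# roller stand / roller
for c,nm in zip(cs,"TS"):
    m=reg(c,"roller_c",proj(c,[.62,.28,.04])); print(nm,cv2.minAreaRect(np.argwhere(m)[:,::-1].astype(np.float32)))
st=[cube(140,8,36,44),cube(88,30,25,55)]
ms=[reg(c,"roller_c",proj(c,[.62,.28,.04])) for c in cs]
R=[cube(8,140,36,44),cube(30,88,25,55)]
for i in ([0],[1],[0,1]): print("roller",fit([cs[j] for j in i],[ms[j] for j in i],R,[.62,.285,.12]))
v=[c["image"].copy() for c in cs]
for c,m in zip(cs,ms): c["image"]=c["image"].copy(); c["image"][m]=(255,255,0)
save(cs[0],"rol.png",(195,150,265,195),5)
E
python3 rack.py
```

```text
[ 0.4863 -0.328  -0.7509] 0.09538878842676311
[ 0.4851 -0.3277 -0.7554] 0.14384469696969698
[ 0.4854 -0.3277 -0.7539] 0.12557353313880212
red [[ 0.4279 -0.3889  0.008 ]]
yellow [[ 0.4663 -0.3481  0.008 ]]
green [[ 0.5046 -0.3073  0.008 ]]
blue [[ 0.5429 -0.2665  0.008 ]]Traceback (most recent call last):
  File "rack.py", line 37, in <module>
    m=reg(c,"roller_c",proj(c,[.62,.28,.04])); print(nm,cv2.minAreaRect(np.argwhere(m)[:,::-1].astype(np.float32)))
                                                        ~~~~~~~~~~~~~~~^^^^^^^^^^^^^^^^^^^^^^^^^^^^^^^^^^^^^^^^^^^
cv2.error: OpenCV(4.12.0) /io/opencv/modules/imgproc/src/convhull.cpp:143: error: (-215:Assertion failed) total >= 0 && (depth == CV_32F || depth == CV_32S) in function 'convexHull'
```

Run:
```python
from h import *
T=eyes.camera("top");S=eyes.camera("side"); cs=[T,S]
R=[cube(8,140,36,44),cube(30,88,25,55)]
ms=[reg(c,"roller_c",proj(c,[.62,.28,.04])) for c in cs]
for i in ([0],[1],[0,1]): print("roller",fit([cs[j] for j in i],[ms[j] for j in i],R,[.62,.285,.12]))
for c in cs:
    print([atz(c,q["xy"],.04) for q in eyes.landmark_of(c,"roller_e1")[:2]],[atz(c,q["xy"],.04) for q in eyes.landmark_of(c,"roller_c")[:1]])
    for n,z in (("fence_corner",.02),("dropout_left",.056),("dropout_right",.056),("ready_top",.055)):
        print(n,[(round(q["p"],2),atz(c,q["xy"],z)) for q in eyes.landmark_of(c,n)[:1]])
LP=(.5528,-.0382,.096)
print(W(LP,np.array([[45,82,20],[85,58,56],[85,-58,56],[85,0,60],[2.25,18.1,27]])/1e3))
for c in cs:
    hsv=cv2.cvtColor(c["image"],cv2.COLOR_RGB2HSV); m=(np.abs(hsv[...,0].astype(int)-64)<12)&(hsv[...,1]>110)
    k,l,st,ce=cv2.connectedComponentsWithStats(m.astype(np.uint8)); print([(s[4],np.round(q,1)) for s,q in zip(st[1:],ce[1:]) if s[4]>25])
c=dict(T); save(c,"rol.png",(195,150,265,195),8)
```

```text
roller (array([0.6081, 0.2823, 0.1592]), np.float64(0.5058823529411766))
roller (array([0.6104, 0.2798, 0.096 ]), np.float64(0.6264975715056664))
roller (array([0.6084, 0.2799, 0.1491]), np.float64(0.5778603450071482))
[array([0.5932, 0.3548, 0.04  ]), array([0.6259, 0.2151, 0.04  ])] [array([0.6122, 0.2893, 0.04  ])]
fence_corner [(0.69, array([0.607 , 0.3584, 0.02  ]))]
dropout_left [(0.65, array([0.6271, 0.0338, 0.056 ]))]
dropout_right [(0.7, array([ 0.6413, -0.0838,  0.056 ]))]
ready_top [(0.65, array([ 0.5326, -0.0405,  0.055 ]))]
[array([0.5967, 0.351 , 0.04  ]), array([0.6337, 0.2176, 0.04  ])] [array([0.3687, 0.3184, 0.04  ])]
fence_corner [(0.85, array([0.5874, 0.0368, 0.02  ]))]
dropout_left [(0.76, array([0.6519, 0.0363, 0.056 ]))]
dropout_right [(0.95, array([ 0.6491, -0.0936,  0.056 ]))]
ready_top [(0.62, array([0.6328, 0.0914, 0.055 ]))]
[[ 0.5897  0.0477  0.02  ]
 [ 0.6318  0.0277  0.056 ]
 [ 0.643  -0.0878  0.056 ]
 [ 0.6374 -0.0301  0.06  ]
 [ 0.5533 -0.02    0.027 ]]
[(np.int32(37), array([326.9, 111.5])), (np.int32(31), array([307.2, 111.3])), (np.int32(79), array([293.5, 166.1])), (np.int32(398), array([423.8, 213.1])), (np.int32(251), array([213.5, 215.1])), (np.int32(38), array([411.1, 226. ]))]
[(np.int32(242), array([245.5, 183.9])), (np.int32(48), array([325.5, 188.5])), (np.int32(294), array([400.4, 286.3])), (np.int32(39), array([380.6, 289.9]))]
```

View pics/rol.png

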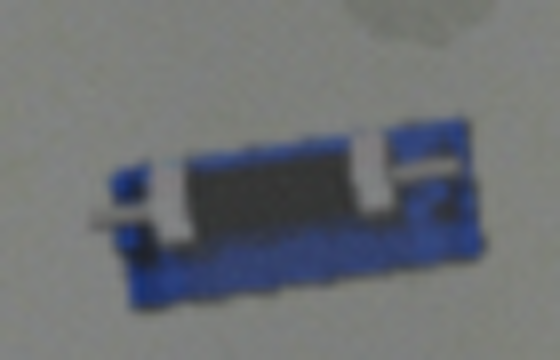

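Run:
```python
from h import *
T=eyes.camera("top");S=eyes.camera("side"); cs=[T,S]
for xy in ((205.8,176.7),(252.1,170.3),(228.9,173.4)): print(atz(T,xy,.04))
D=[np.array([[12*np.cos(a),y,40+12*np.sin(a)] for a in np.arange(0,6.28,.39) for y in(-31,31)])/1e3]
ms=[]
for c in cs:
    g=c["image"].astype(int); q=proj(c,[.612,.283,.045]); m=(g.max(2)<75)
    ms.append(0); yy,xx=np.mgrid[:400,:640]; m&=np.hypot(xx-q[0],yy-q[1])<16
    k,l,st,ce=cv2.connectedComponentsWithStats(m.astype(np.uint8)); i=1+np.argmax(st[1:,4]); ms[-1]=l==i; print(st[i],ce[i])
for i in ([0],[1],[0,1]): print("drum",fit([cs[j] for j in i],[ms[j] for j in i],D,[.612,.284,.2]))
```

```text
[0.5964 0.3497 0.04  ]
[0.6198 0.2127 0.04  ]
[0.6084 0.2815 0.04  ]
[217 169  27  13 190] [228.2789 174.6474]
[270 163  16  12  99] [277.2727 168.4141]
drum (array([0.6049, 0.2838, 0.1967]), np.float64(0.19867905056759547))
drum (array([0.6041, 0.2858, 0.1166]), np.float64(0.3662111309170133))
drum (array([0.6051, 0.2831, 0.1812]), np.float64(0.2892680155528453))
```

```bash
cat >> h.py <<'E'
def plan(start,targets):
    """start/targets: (x,y,z,theta deg of tool y in world); one line per call"""
    p=np.array(start,float)
    for t in targets:
        t=np.array(t,float); th=np.radians(p[3]); d=t-p
        ty=np.array([np.cos(th),np.sin(th)]); tx=np.array([-np.sin(th),np.cos(th)])
        row=np.array([d[:2]@tx/.2,d[:2]@ty/.2,-d[2]/.2,0,0,-d[3]/90])
        n=max(np.linalg.norm(d[:3])/.0625,abs(d[3])/10.7); print(np.round(row,4).tolist(),"rows",round(n,2)); p=t
def pose():
    s=r.read_state(); R=Rn.from_quat(s["eef_rot"]).as_matrix()
    return [*s["ee_pos"],np.degrees(np.arctan2(R[1,1],R[0,1]))],R[2,2],s
E
python3 - <<'E'
from h import *
p,z,s=pose(); print(p,z)
plan(p,[(.29,.50,.223,50),(.45,.39,.21,20),(.608,.283,.15,10.9),(.608,.283,.021,10.9)])
E
```

```text
[np.float64(0.14232676256931612), np.float64(0.6086021299589082), np.float64(0.2225662209309403), np.float64(76.83354490371296)] -0.9999999959790975
[-0.8426, -0.3606, -0.0022, 0.0, 0.0, 0.2982] rows 2.93
[-0.9664, 0.0929, 0.065, 0.0, 0.0, 0.3333] rows 3.11
[-0.7729, 0.5594, 0.3, 0.0, 0.0, 0.1011] rows 3.2
[0.0, 0.0, 0.645, 0.0, 0.0, -0.0] rows 2.06
```

>>> play_rows --pt "-0.8426 -0.3606 0 0 0 0.2982 100" --pt "-0.8426 -0.3606 0 0 0 0.2982 100" --pt "-0.8426 -0.3606 0 0 0 0.2982 100" --pt "-0.8426 -0.3606 0 0 0 0.2982 100"

```text
time: 5.85
ee_pos: [0.2951, 0.4966, 0.223]
eef_rot: [0.346, 0.938, 0.0, 0.001]
ft_force: [-1.0, 0.8, 0.6]
width: 0.0872
```

>>> play_rows --pt "-0.9664 0.0929 0.065 0 0 0.3333 100" --pt "-0.9664 0.0929 0.065 0 0 0.3333 100" --pt "-0.9664 0.0929 0.065 0 0 0.3333 100" --pt "-0.9664 0.0929 0.065 0 0 0.3333 100"

```text
time: 6.35
ee_pos: [0.4536, 0.3864, 0.2093]
eef_rot: [0.577, 0.817, -0.0, 0.001]
ft_force: [-0.2, 0.6, -0.0]
width: 0.087
```

>>> play_rows --pt "-0.7729 0.5594 0.3 0 0 0.1011 100" --pt "-0.7729 0.5594 0.3 0 0 0.1011 100" --pt "-0.7729 0.5594 0.3 0 0 0.1011 100" --pt "-0.7729 0.5594 0.3 0 0 0.1011 100" --pt "-0.7729 0.5594 0.3 0 0 0.1011 100"

```text
time: 6.98
ee_pos: [0.6076, 0.2837, 0.1489]
eef_rot: [0.636, 0.771, -0.0, -0.0]
ft_force: [0.1, 0.8, -0.5]
width: 0.0867
```

>>> play_rows --pt "0 0 0.2 0 0 0 100" --pt "0 0 0.4 0 0 0 100" --pt "0 0 0.55 0 0 0 100" --pt "0 0 0.64 0 0 0 100" --pt "0 0 0.64 0 0 0 100"

```text
time: 7.6
ee_pos: [0.6068, 0.2844, 0.0211]
eef_rot: [0.636, 0.772, -0.0, -0.001]
ft_force: [1.2, -0.3, 0.9]
width: 0.0872
```

>>> play_rows --pt "0 0 0 0 0 0 0" --pt "0 0 0 0 0 0 0" --pt "0 0 0 0 0 0 0" --pt "0 0 0 0 0 0 0" --pt "0 0 0 0 0 0 0" --squeeze 35

```text
time: 8.22
ee_pos: [0.608, 0.283, 0.0216]
eef_rot: [0.637, 0.771, 0.0, -0.0]
ft_force: [1.2, 0.1, 0.1]
width: 0.0448
```

>>> play_rows --pt "0 0 -0.1 0 0 0 0" --pt "0 0 -0.3 0 0 0 0" --pt "0 0 -0.55 0 0 0 0" --pt "0 0 -0.55 0 0 0 0"

```text
time: 8.72
ee_pos: [0.6107, 0.2839, 0.138]
eef_rot: [0.637, 0.771, 0.004, 0.002]
ft_force: [-0.3, -0.1, -1.2]
width: 0.0056
```

Run:
```python
from h import *
T=eyes.camera("top");S=eyes.camera("side")
p,z,s=pose(); print(p,s["width"],s["ft_force"])
a=T["image"][130:200,190:290];q=proj(S,p[:3]);x,y=int(q[0]),int(q[1])
b=S["image"][y-55:y+15,x-50:x+50]
im=np.hstack([a,b])[:,:,::-1]; cv2.imwrite("pics/g.png",cv2.resize(im,None,fx=4,fy=4,interpolation=cv2.INTER_CUBIC))
print(x,y)
```

```text
[np.float64(0.6083547514161496), np.float64(0.2831827289307135), np.float64(0.13303707607824086), np.float64(10.900474211590643)] 0.001743827720175611 [-0.8088 -1.3988 -0.8927]
277 146
```

View pics/g.png

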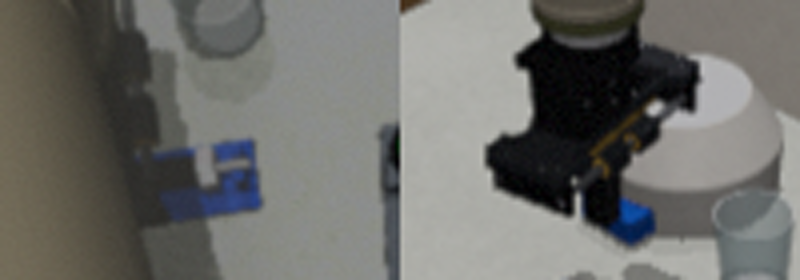

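The fingers close at only about 70 mm/s, so I lifted too early; the roller is still in its stand. Repeating with more time.

>>> play_rows --pt "0 0 0 0 0 0 60" --pt "0 0 0 0 0 0 60" --pt "0 0 0 0 0 0 60" --pt "0 0 0 0 0 0 60" --pt "0 0 0 0 0 0 60"

```text
time: 9.45
ee_pos: [0.608, 0.283, 0.1314]
eef_rot: [0.637, 0.771, -0.0, -0.0]
ft_force: [0.9, -0.1, 0.2]
width: 0.0445
```

>>> play_rows --pt "0 0 0 0 0 0 60" --pt "0 0 0.2 0 0 0 60" --pt "0 0 0.4 0 0 0 60" --pt "0 0 0.55 0 0 0 60" --pt "0 0 0.55 0 0 0 60"

```text
time: 10.07
ee_pos: [0.6064, 0.2823, 0.0192]
eef_rot: [0.637, 0.771, -0.002, -0.001]
ft_force: [-0.7, 0.3, 1.2]
width: 0.0522
```

>>> play_rows --pt "0 0 0 0 0 0 0" --pt "0 0 0 0 0 0 0" --pt "0 0 0 0 0 0 0" --pt "0 0 0 0 0 0 0" --pt "0 0 0 0 0 0 0" --squeeze 35

```text
time: 10.7
ee_pos: [0.6082, 0.2832, 0.0221]
eef_rot: [0.637, 0.771, 0.0, -0.0]
ft_force: [-2.1, -0.6, 4.8]
width: 0.0229
```

>>> play_rows --pt "0 0 0 0 0 0 0" --pt "0 0 0 0 0 0 0" --pt "0 0 0 0 0 0 0"

```text
time: 11.08
ee_pos: [0.6082, 0.2832, 0.0221]
eef_rot: [0.637, 0.771, 0.0, 0.0]
ft_force: [-2.0, 0.1, 5.6]
width: 0.023
```

>>> play_rows --pt "0 0 -0.1 0 0 0 0" --pt "0 0 -0.3 0 0 0 0" --pt "0 0 -0.55 0 0 0 0" --pt "0 0 -0.7 0 0 0 0" --pt "0 0 -0.7 0 0 0 0"

```text
time: 11.7
ee_pos: [0.6095, 0.2834, 0.1653]
eef_rot: [0.637, 0.771, 0.003, 0.001]
ft_force: [-0.4, 0.5, -1.8]
width: 0.0231
```

Run:
```python
from h import *
p,z,s=pose(); print(p,s["width"],s["ft_force"])
plan((.608,.2832,.162,10.9),[(.63,.13,.15,8),(.6374,-.0301,.12,5.5)])
S=eyes.camera("side");q=proj(S,p[:3]);x,y=int(q[0]),int(q[1])
save(S,"g2.png",(x-50,y-45,x+50,y+25),6)
print(x,y)
for c in (S,):
  for n in("roller_e1","roller_c"): print([(round(q["p"],2),q["xy"]) for q in eyes.landmark_of(c,n)])
```

```text
[np.float64(0.609500537162339), np.float64(0.2833853027705668), np.float64(0.16529496257666138), np.float64(10.88433844773341)] 0.023093402165250833 [-0.4168  0.4777 -1.8141]
[-0.773, -0.0368, 0.06, 0.0, 0.0, 0.0322] rows 2.48
[-0.7979, -0.0748, 0.15, 0.0, 0.0, 0.0278] rows 2.61
276 138
[(0.73, [293.3, 140.7])]
[(0.72, [276.1, 138.6])]
```

View pics/g2.png

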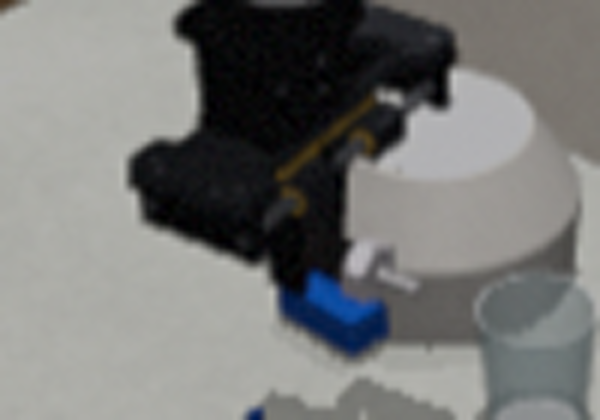

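Run:
```python
from h import *
S=eyes.camera("side"); p,_,s=pose(); print(p)
for xy in ((294.8,140.6),(293.3,140.7)):
    X=atz(S,xy,p[2]+.018); d=X[:2]-p[:2]; th=np.radians(p[3]); print(X,np.linalg.norm(d),"angle of -axle",np.degrees(np.arctan2(d[1],d[0]))+90)
```

```text
[np.float64(0.6071875173382082), np.float64(0.28263602673215493), np.float64(0.15999924178587227), np.float64(10.89787282053006)]
[0.6279 0.2188 0.178 ] 0.06714771065025421 angle of -axle 18.008927556039453
[0.6243 0.2219 0.178 ] 0.06313581607130492 angle of -axle 15.739356842269757
```

>>> play_rows --pt "-0.773 -0.0368 0.06 0 0 0.0322 0" --pt "-0.773 -0.0368 0.06 0 0 0.0322 0" --pt "-0.773 -0.0368 0.06 0 0 0.0322 0" --pt "-0.773 -0.0368 0.06 0 0 0.0322 0"

```text
time: 12.4
ee_pos: [0.6298, 0.1256, 0.1483]
eef_rot: [0.658, 0.753, -0.001, -0.0]
ft_force: [0.5, 0.5, -1.8]
width: 0.0233
```

>>> play_rows --pt "-0.798 -0.0748 0.15 0 0 0.0278 0" --pt "-0.798 -0.0748 0.15 0 0 0.0278 0" --pt "-0.798 -0.0748 0.15 0 0 0.0278 0" --pt "-0.798 -0.0748 0.15 0 0 0.0278 0"

```text
time: 12.9
ee_pos: [0.6364, -0.0337, 0.1181]
eef_rot: [0.674, 0.739, -0.001, -0.0]
ft_force: [0.3, 0.4, -1.6]
width: 0.0232
```

Run:
```python
from h import *
S=eyes.camera("side");T=eyes.camera("top"); p,_,s=pose(); print(p,s["width"])
for c in (S,T):
    for n in ("roller_e1","dropout_left","dropout_right"): print(n,[(round(q["p"],2),np.round(q["xy"],1)) for q in eyes.landmark_of(c,n)[:3]])
LP=(.5528,-.0382,.096)
for c in (S,T): print([np.round(proj(c,x),1) for x in W(LP,np.array([[85,58,56],[85,-58,56]])/1e3)],proj(c,[p[0],p[1],p[2]+.018]))
q=proj(S,[.6374,-.03,.1]);x,y=int(q[0]),int(q[1]); a=S["image"][y-35:y+35,x-40:x+40]
q=proj(T,[.6374,-.03,.1]);x,y=int(q[0]),int(q[1]); b=T["image"][y-35:y+35,x-40:x+40]
print(x,y,proj(S,[.6374,-.03,.1]))
cv2.imwrite("pics/d.png",cv2.resize(np.hstack([a,b])[:,:,::-1],None,fx=5,fy=5,interpolation=cv2.INTER_CUBIC))
```

```text
[np.float64(0.6371824078865415), np.float64(-0.02888921956642378), np.float64(0.11868830575027914), np.float64(5.554110067119866)] 0.0232722628857854
roller_e1 [(0.73, array([371. , 212.6])), (0.63, array([377.9, 193.8])), (0.21, array([393.8, 273. ]))]
dropout_left [(0.7, array([339.4, 195.5]))]
dropout_right [(0.75, array([372.2, 213.6])), (0.23, array([341.8, 323.8]))]
roller_e1 []
dropout_left [(0.6, array([314.2, 164.8]))]
dropout_right []
[array([339.5, 196.4]), array([370.4, 212.3])] [355.8196 184.481 ]
[array([313.8, 166.5]), array([352.5, 163.9])] [334.6601 157.1206]
334 160 [355.48   193.7017]
```

View pics/d.png

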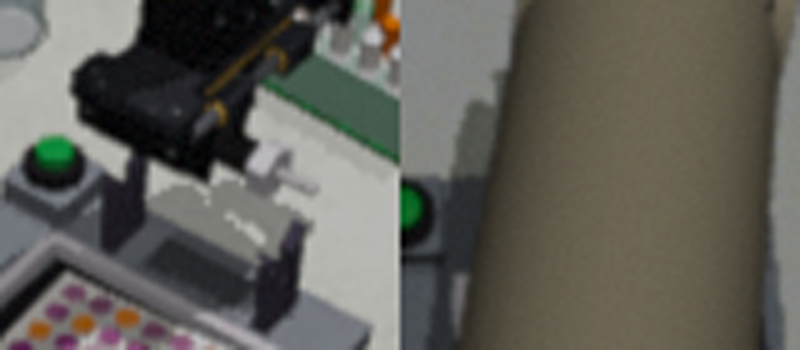

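Run:
```python
from h import *
S=eyes.camera("side"); p,_,s=pose(); th=np.radians(p[3])
u=np.array([np.sin(th),-np.cos(th)]); 
for L in (.06,.065,.07,.075):
  for dz in (.012,.018,.024): print(L,dz,proj(S,[*(p[:2]+L*u),p[2]+dz]))
for z in (.13,.137,.143): print(atz(S,(378,195),z))
```

```text
0.06 0.012 [372.8465 194.1346]
0.06 0.018 [373.0102 192.6207]
0.06 0.024 [373.1748 191.0978]
0.065 0.012 [374.2853 194.8436]
0.065 0.018 [374.4534 193.3294]
0.065 0.024 [374.6226 191.8062]
0.07 0.012 [375.7286 195.5549]
0.07 0.018 [375.9014 194.0404]
0.07 0.024 [376.0752 192.5168]
0.075 0.012 [377.1767 196.2686]
0.075 0.018 [377.354  194.7537]
0.075 0.024 [377.5324 193.2297]
[ 0.6522 -0.1015  0.13  ]
[ 0.6458 -0.1058  0.137 ]
[ 0.6403 -0.1094  0.143 ]
```

>>> play_rows --pt "0.02 0 0.1 0 0 0 0" --pt "0.02 0 0.2 0 0 0 0" --pt "0.02 0 0.28 0 0 0 0" --pt "0.02 0 0.33 0 0 0 0" --pt "0.02 0 0.33 0 0 0 0"

```text
time: 13.98
ee_pos: [0.6365, -0.0265, 0.0525]
eef_rot: [0.672, 0.74, -0.001, -0.0]
ft_force: [0.4, 0.2, -1.5]
width: 0.0232
```

Run:
```python
from h import *
S=eyes.camera("side"); p,_,s=pose(); print(p,s["width"],s["ft_force"],s["torque"])
q=proj(S,[.6374,-.03,.06]);x,y=int(q[0]),int(q[1]); save(S,"d2.png",(x-40,y-30,x+45,y+35),8); print(x,y)
```

```text
[np.float64(0.6370751517158731), np.float64(-0.026545618899069732), np.float64(0.05341560255865635), np.float64(5.488903339031465)] 0.023389744850398336 [ 0.7371  0.5988 -1.7251] [-0.0988  0.0411 -0.0029]
354 203
```

View pics/d2.png

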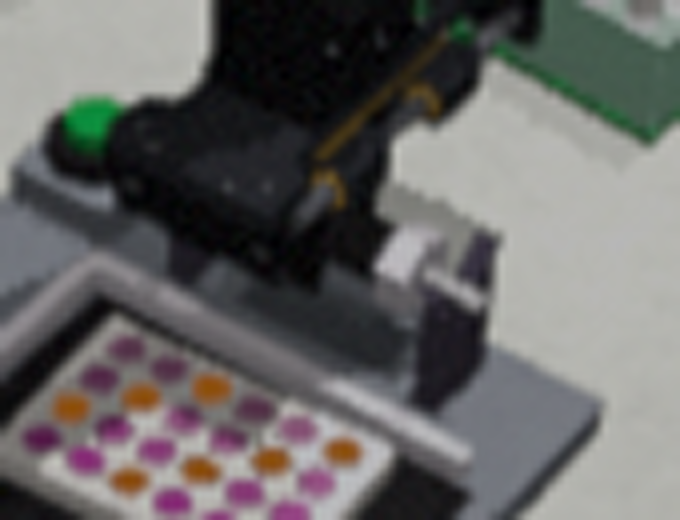

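>>> play_rows --pt "0 0 0.02 0 0 0 0" --pt "0 0 0.04 0 0 0 0" --pt "0 0 0.055 0 0 0 0" --pt "0 0 0.055 0 0 0 0"

```text
time: 14.52
ee_pos: [0.6371, -0.0263, 0.0424]
eef_rot: [0.672, 0.74, 0.0, 0.0]
ft_force: [0.2, -0.9, -1.3]
width: 0.0232
```

Run:
```python
from h import *
p,_,s=pose(); print(p,s["width"],s["ft_force"],s["torque"])
```

```text
[np.float64(0.6371448282025958), np.float64(-0.02630847068189261), np.float64(0.042428559923619), np.float64(5.503725522044358)] 0.02316911336057944 [ 0.2141 -0.8783 -1.3371] [-0.1172  0.1249 -0.0677]
```

>>> play_rows --pt "0 0 0.01 0 0 0 0" --pt "0 0 0.01 0 0 0 0" --pt "0 0 0.02 0 0 0 0" --pt "0 0 0.02 0 0 0 0"

```text
time: 15.02
ee_pos: [0.6374, -0.0263, 0.0417]
eef_rot: [0.672, 0.74, 0.001, -0.0]
ft_force: [-13.9, 1.3, 28.9]
width: 0.0232
```

>>> play_rows --pt "0 0 -0.01 0 0 0 50" --pt "0 0 -0.01 0 0 0 50" --pt "0 0 -0.01 0 0 0 50" --pt "0 0 -0.01 0 0 0 50" --pt "0 0 -0.01 0 0 0 50"

```text
time: 15.65
ee_pos: [0.637, -0.0263, 0.0403]
eef_rot: [0.672, 0.74, -0.0, -0.0]
ft_force: [0.2, -1.1, -1.0]
width: 0.0431
```

>>> play_rows --pt "0 0 -0.05 0 0 0 50" --pt "0 0 -0.2 0 0 0 50" --pt "0 0 -0.4 0 0 0 50" --pt "0 0 -0.6 0 0 0 50" --pt "0 0 -0.6 0 0 0 50"

```text
time: 16.27
ee_pos: [0.6391, -0.0267, 0.1649]
eef_rot: [0.672, 0.74, 0.002, 0.002]
ft_force: [-0.1, -0.5, -0.8]
width: 0.0434
```

>>> play_rows --pt "0.1 -0.9 0 0 0 0 100" --pt "0.1 -0.9 0 0 0 0 100" --pt "0.1 -0.9 0 0 0 0 100" --pt "0.1 -0.9 0 0 0 0 100"

```text
time: 16.77
ee_pos: [0.4523, -0.0235, 0.1601]
eef_rot: [0.672, 0.74, 0.0, -0.001]
ft_force: [1.0, -0.9, 0.2]
width: 0.0756
```

Run:
```python
from h import *
p,_,s=pose(); print(p,s["width"],s["ft_force"],s["torque"])
S=eyes.camera("side");T=eyes.camera("top"); cs=(S,T)
for c in cs:
    for n in ("roller_e1","roller_c"): print(n,[(round(q["p"],2),np.round(q["xy"],1)) for q in eyes.landmark_of(c,n)[:3]])
    LP=(.5528,-.0382,.096)
    print([np.round(proj(c,x),1) for x in W(LP,np.array([[85,70,60],[85,0,60],[85,-70,60]])/1e3)])
q=proj(S,[.6374,-.03,.06]);x,y=int(q[0]),int(q[1]); a=S["image"][y-35:y+35,x-40:x+40]
q=proj(T,[.6374,-.03,.06]);x,y=int(q[0]),int(q[1]); b=T["image"][y-35:y+35,x-40:x+40]
cv2.imwrite("pics/d3.png",cv2.resize(np.hstack([a,b])[:,:,::-1],None,fx=5,fy=5,interpolation=cv2.INTER_CUBIC))
```

```text
[np.float64(0.4522729684978136), np.float64(-0.02351845516559449), np.float64(0.16006695338356725), np.float64(5.520708961280772)] 0.07560328657699124 [ 0.9715 -0.9311  0.2132] [-0.0602 -0.0308  0.0097]
roller_e1 [(0.54, array([336.6, 197.1])), (0.5, array([373.6, 214.8]))]
roller_c [(0.7, array([356.3, 205.2]))]
[array([336.5, 193.9]), array([354.8, 203.3]), array([373.9, 213.1])]
roller_e1 [(0.78, array([357.6, 163.9])), (0.53, array([306.7, 166.9]))]
roller_c [(0.66, array([330.7, 163. ])), (0.59, array([357.2, 160.8])), (0.39, array([437.6, 226.2]))]
[array([309.8, 166.4]), array([333.3, 164.8]), array([356.7, 163.2])]
```

View pics/d3.png

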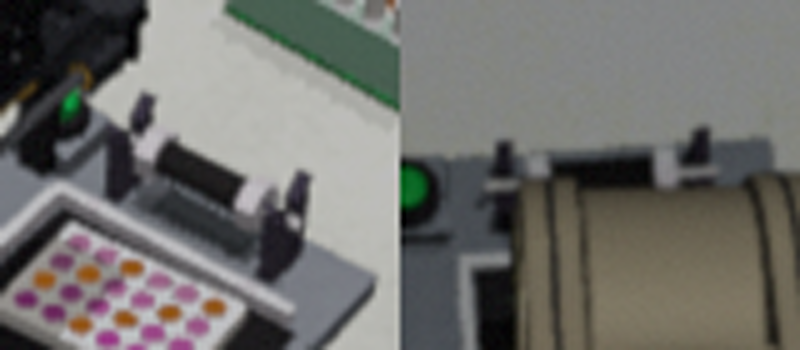

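Roller sits in both slots: side view shows collars between the dropouts, both axle ends protruding evenly. Next, the plate push with closed fingers.

Run:
```python
from h import *
LP=(.5528,-.0380,.0955)
g=lambda x,y,z:(*W(LP,np.array([[x,y,z]])/1e3)[0],5.5)
p=(.4523,-.0235,.160,5.5)
t=[g(-92,-6,80),g(-92,-6,25),g(-62,-6,25)]
print(t);plan(p,t)
```

```text
[(np.float64(0.4617913421574561), np.float64(-0.05274531104109984), np.float64(0.08), 5.5), (np.float64(0.4617913421574561), np.float64(-0.05274531104109984), np.float64(0.025), 5.5), (np.float64(0.4916546423495525), np.float64(-0.04988466397500835), np.float64(0.025), 5.5)]
[-0.1501, 0.0332, 0.4, 0.0, 0.0, -0.0] rows 1.37
[0.0, 0.0, 0.275, 0.0, 0.0, -0.0] rows 0.88
[-0.0001, 0.15, -0.0, 0.0, 0.0, -0.0] rows 0.48
```

>>> play_rows --pt "-0.15 0.033 0.2 0 0 0 0" --pt "-0.15 0.033 0.4 0 0 0 0" --pt "-0.15 0.033 0.4 0 0 0 0" --pt "-0.15 0.033 0.4 0 0 0 0" --pt "-0.15 0.033 0.4 0 0 0 0"

```text
time: 17.7
ee_pos: [0.4666, -0.0526, 0.082]
eef_rot: [0.672, 0.74, 0.001, 0.001]
ft_force: [0.2, -0.2, -0.5]
width: 0.0449
```

>>> play_rows --pt "0 0 0 0 0 0 0" --pt "0 0 0 0 0 0 0" --pt "0 0 0.1 0 0 0 0" --pt "0 0 0.2 0 0 0 0" --pt "0 0 0.275 0 0 0 0"

```text
time: 18.32
ee_pos: [0.4653, -0.0528, 0.0249]
eef_rot: [0.672, 0.74, 0.0, -0.0]
ft_force: [-0.2, 0.8, 0.0]
width: 0.0017
```

>>> play_rows --pt "0 0 0 0 0 0 0" --pt "0 0.05 0 0 0 0 0" --pt "0 0.1 0 0 0 0 0" --pt "0 0.15 0 0 0 0 0" --pt "0 0.15 0 0 0 0 0"

```text
time: 18.95
ee_pos: [0.4963, -0.05, 0.0257]
eef_rot: [0.672, 0.74, 0.0, 0.0]
ft_force: [0.2, 0.8, 0.6]
width: 0.0002
```

>>> play_rows --pt "0 0.01 0 0 0 0 0" --pt "0 0.02 0 0 0 0 0" --pt "0 0.025 0 0 0 0 0" --pt "0 0.025 0 0 0 0 0"

```text
time: 19.45
ee_pos: [0.5002, -0.0495, 0.0255]
eef_rot: [0.672, 0.74, 0.0, -0.0]
ft_force: [-0.6, 0.2, 0.6]
width: 0.0004
```

>>> play_rows --pt "0 0.01 0 0 0 0 0" --pt "0 0.02 0 0 0 0 0" --pt "0 0.02 0 0 0 0 0"

```text
time: 19.82
ee_pos: [0.5018, -0.0489, 0.0249]
eef_rot: [0.672, 0.74, -0.001, -0.002]
ft_force: [-11.2, 0.9, 7.7]
width: 0.0008
```

Run:
```python
from h import *
p,_,s=pose(); print(p,s["ft_force"])
S=eyes.camera("side"); m=reg(S,"plate_c",proj(S,[.545,-.045,.03])); print(fit([S],[m],PLATE,[.545,-.045,.12]))
LP=(.5528,-.0380,.0955); print(W(LP,np.array([[2.25,18.1,0]])/1e3))
q=proj(S,[.55,-.04,.03]);x,y=int(q[0]),int(q[1]); save(S,"p1.png",(x-45,y-35,x+45,y+35),7)
```

```text
[np.float64(0.5017941849354652), np.float64(-0.048934255645138), np.float64(0.024919703955034754), np.float64(5.501971913215191)] [-11.2406   0.9322   7.6566]
(array([ 0.5501, -0.0496,  0.173 ]), np.float64(0.80901247771836))
[[ 0.5533 -0.0198  0.    ]]
```

View pics/p1.png

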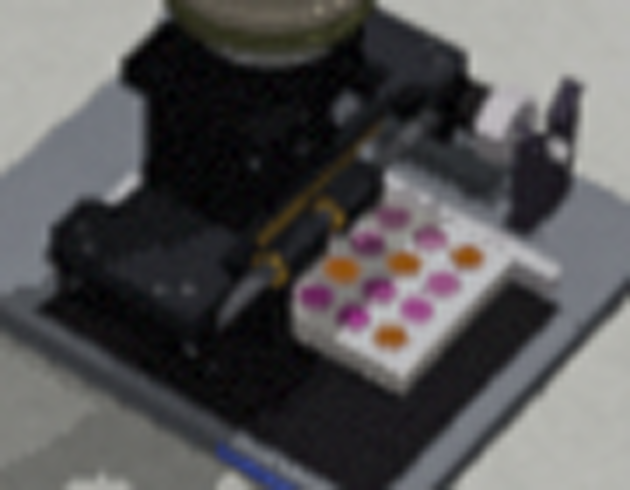

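Run:
```python
from h import *
LP=(.5528,-.0380,.0955)
g=lambda x,y,z:(*W(LP,np.array([[x,y,z]])/1e3)[0],5.5)
p=(.5018,-.0489,.0255,5.5)
t=[(.482,-.0508,.08,5.5),g(0,-95,80),g(0,-95,27),g(0,-60,27)]
plan(p,t)
```

```text
[0.0, -0.0995, -0.2725, 0.0, 0.0, -0.0] rows 0.93
[-0.4452, 0.3583, -0.0, 0.0, 0.0, -0.0] rows 1.83
[0.0, 0.0, 0.265, 0.0, 0.0, -0.0] rows 0.85
[0.175, 0.0001, -0.0, 0.0, 0.0, -0.0] rows 0.56
```

>>> play_rows --pt "0 -0.1 0 0 0 0 0" --pt "0 -0.1 -0.272 0 0 0 0" --pt "-0.445 -0.1 -0.272 0 0 0 0" --pt "-0.445 0.258 -0.272 0 0 0 0" --pt "-0.445 0.258 -0.272 0 0 0 0"

```text
time: 20.55
ee_pos: [0.5668, -0.1339, 0.0795]
eef_rot: [0.672, 0.74, -0.0, 0.001]
ft_force: [-0.8, 0.9, -0.7]
width: 0.0001
```

>>> play_rows --pt "0 0 0.1 0 0 0 0" --pt "0 0 0.2 0 0 0 0" --pt "0 0 0.265 0 0 0 0" --pt "0 0 0.265 0 0 0 0"

```text
time: 21.05
ee_pos: [0.5628, -0.1324, 0.0257]
eef_rot: [0.672, 0.74, -0.001, -0.001]
ft_force: [0.1, 0.2, 0.0]
width: 0.0005
```

>>> play_rows --pt "0.05 0 0 0 0 0 0" --pt "0.09 0 0 0 0 0 0" --pt "0.13 0 0 0 0 0 0" --pt "0.17 0 0 0 0 0 0" --pt "0.17 0 0 0 0 0 0"

```text
time: 21.68
ee_pos: [0.561, -0.0979, 0.027]
eef_rot: [0.672, 0.741, 0.0, -0.0]
ft_force: [0.8, 0.5, 0.4]
width: 0.0005
```

>>> play_rows --pt "0.01 0 0 0 0 0 0" --pt "0.02 0 0 0 0 0 0" --pt "0.02 0 0 0 0 0 0"

```text
time: 22.05
ee_pos: [0.5606, -0.0954, 0.0269]
eef_rot: [0.673, 0.74, -0.0, 0.0]
ft_force: [1.1, -3.5, 0.7]
width: 0.0005
```

>>> play_rows --pt "0.01 0 0 0 0 0 0" --pt "0.01 0 0 0 0 0 0"

```text
time: 22.3
ee_pos: [0.5605, -0.0952, 0.0271]
eef_rot: [0.673, 0.74, -0.001, 0.001]
ft_force: [2.2, -9.4, -0.4]
width: 0.0003
```

>>> play_rows --pt "0.01 0 0 0 0 0 0" --pt "0.01 0 0 0 0 0 0" --pt "-0.1 0 0 0 0 0 0" --pt "-0.1 0 -0.3 0 0 0 0" --pt "-0.1 0 -0.65 0 0 0 0"

```text
time: 22.92
ee_pos: [0.5613, -0.1125, 0.1501]
eef_rot: [0.672, 0.74, -0.001, -0.001]
ft_force: [1.6, 0.6, 0.3]
width: 0.0004
```

>>> play_rows --pt "0.6 -0.7 0 0 0 0 0" --pt "0.9 -0.7 0 0 0 0 40" --pt "0.9 -0.7 0 0 0 0 40" --pt "0.9 -0.7 0 0 0 0 40" --pt "0.9 -0.7 0 0 0 0 40"

```text
time: 23.55
ee_pos: [0.4037, 0.0555, 0.1494]
eef_rot: [0.67, 0.742, 0.0, -0.001]
ft_force: [0.1, -1.1, 0.6]
width: 0.0308
```

```bash
cat > look.py <<'E'
from h import *
import sys
S=eyes.camera("side");T=eyes.camera("top"); cs=[T,S]
p,_,s=pose(); print("pose",np.round(p,4),s["time"],s["width"])
def both(n,parts,g,z):
    for c,nm in zip(cs,"TS"):
        m=reg(c,n,proj(c,[g[0],g[1],z]))
        if m is None or m.sum()<40: print(n,nm,None); continue
        print(n,nm,*fit([c],[m],parts,g),flush=True)
if "plate" in sys.argv:
    both("plate_c",PLATE,[.5533,-.0198,.0955],.03)
    LP=(.5528,-.0380,.0955); print("goal",W(LP,np.array([[2.25,18.1,0]])/1e3))
G=dict(red=(.437,.193,1.43),yellow=(.3672,.214,.11),green=(.483,.316,-1.22),blue=(.3622,.3256,1.4))
for n in G:
    if n in sys.argv: both(f"cart_{n}_c",CART,list(G[n]),.03)
for a in sys.argv:
    if a.endswith(".png"): save(S,"s_"+a,(180,130,480,350),2.6); save(T,"t_"+a,(150,120,470,300),2.5)
E
python3 look.py plate red yellow p2.png
```

```text
pose [0.4055 0.053  0.1496 5.5522] 23.65 0.03354359481479923
plate_c T [ 0.5533 -0.0215  0.0937] 0.42250254503607304
plate_c S [ 0.5517 -0.0228  0.0886] 0.04921588060397598
goal [[ 0.5533 -0.0198  0.    ]]
cart_red_c T [0.4363 0.1925 1.4727] 0.07630421865715983
cart_red_c S [0.4328 0.1895 1.3968] 0.4527404662652463
cart_yellow_c T [0.368  0.2156 0.066 ] 0.07713969860941408
cart_yellow_c S [0.3655 0.214  0.1259] 0.07708083233293317
```

View pics/s_p2.png

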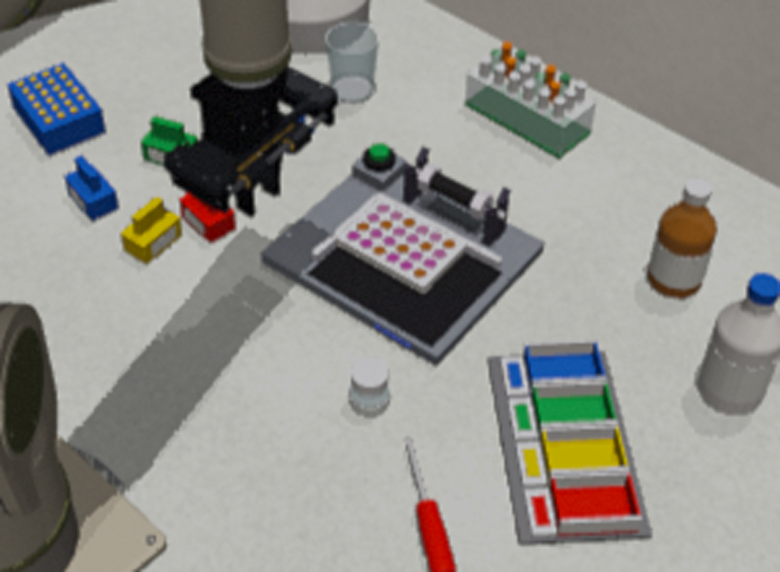

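```bash
cat > bay.py <<'E'
from h import *
RP=(.4857,-.3278,-.753)
BAY={n:W(RP,np.array([[0,(i-1.5)*.056,.008]]))[0] for i,n in enumerate(("red","yellow","green","blue"))}
TH=np.degrees(RP[2])+90
E
python3 - <<'E'
from bay import *
p=(.405,.053,.1497,5.5)
print(BAY,TH); b=BAY["red"]
plan(p,[(.4365,.193,.10,-7),(.4365,.193,.037,-7)])
plan((.4365,.193,.037,-7),[(.4365,.193,.16,-7),(.43,.0,.16,11),(.43,-.19,.16,30),(b[0],b[1],.14,TH),(b[0],b[1],.078,TH)])
E
```

```text
{'red': array([ 0.4283, -0.3891,  0.008 ]), 'yellow': array([ 0.4666, -0.3482,  0.008 ]), 'green': array([ 0.5048, -0.3074,  0.008 ]), 'blue': array([ 0.5431, -0.2665,  0.008 ])} 46.85627802664901
[0.6817, 0.2239, 0.2485, 0.0, 0.0, 0.1389] rows 2.43
[0.0, 0.0, 0.315, 0.0, 0.0, -0.0] rows 1.01
[0.0, 0.0, -0.615, 0.0, 0.0, -0.0] rows 1.97
[-0.9618, 0.0853, -0.0, 0.0, 0.0, -0.2] rows 3.09
[-0.9325, -0.1813, -0.0, 0.0, 0.0, -0.2111] rows 3.04
[-0.8577, -0.5053, 0.1, 0.0, 0.0, -0.1873] rows 3.2
[0.0, 0.0, 0.31, 0.0, 0.0, -0.0] rows 0.99
```

>>> play_rows --pt "0.6817 0.2239 0.2485 0 0 0.1389 40" --pt "0.6817 0.2239 0.2485 0 0 0.1389 40" --pt "0.6817 0.2239 0.2485 0 0 0.1389 40" --pt "0.6817 0.2239 0.2485 0 0 0.1389 40"

```text
time: 24.45
ee_pos: [0.4368, 0.194, 0.0986]
eef_rot: [0.748, 0.664, -0.001, 0.0]
ft_force: [-0.3, -0.2, 0.0]
width: 0.0348
```

>>> play_rows --pt "0 0 0.15 0 0 0 40" --pt "0 0 0.315 0 0 0 40" --pt "0 0 0.315 0 0 0 40" --pt "0 0 0.315 0 0 0 0" --pt "0 0 0.315 0 0 0 0"

```text
time: 25.08
ee_pos: [0.4374, 0.1924, 0.0372]
eef_rot: [0.749, 0.662, 0.0, 0.0]
ft_force: [-0.3, -0.1, -0.7]
width: 0.0221
```

>>> play_rows --pt "0 0 0 0 0 0 0" --pt "0 0 0 0 0 0 0" --pt "0 0 0 0 0 0 0"

```text
time: 25.45
ee_pos: [0.437, 0.1927, 0.0367]
eef_rot: [0.749, 0.663, -0.0, -0.0]
ft_force: [-0.8, -0.4, -0.4]
width: 0.012
```

>>> play_rows --pt "0 0 -0.1 0 0 0 0" --pt "0 0 -0.3 0 0 0 0" --pt "0 0 -0.5 0 0 0 0" --pt "0 0 -0.615 0 0 0 0"

```text
time: 25.95
ee_pos: [0.4376, 0.1931, 0.1617]
eef_rot: [0.749, 0.663, 0.001, 0.0]
ft_force: [-0.6, 0.4, -2.9]
width: 0.0117
```

```bash
cat > held.py <<'E'
from h import *
import sys
n=sys.argv[1]
for c,nm in ((eyes.camera("side"),"S"),(eyes.camera("top"),"T")):
    p,_,s=pose(); dz=p[2]*1e3-37
    CT=[cube(64,40,dz,34+dz),cube(44,12,34+dz,62+dz)]; g=[p[0],p[1],np.radians(p[3]+90)]
    m=reg(c,f"cart_{n}_c",proj(c,[p[0],p[1],p[2]]))
    if m is None or m.sum()<40: print(nm,None); continue
    f,e=fit([c],[m],CT,g); th=np.radians(p[3]); d=f[:2]-p[:2]
    print(nm,"pose",np.round(p,4),"w",round(s["width"],4),"t",s["time"],"held",f,"off tool x,y mm",1e3*d@[-np.sin(th),np.cos(th)],1e3*d@[np.cos(th),np.sin(th)],"yaw err",np.degrees(f[2])-p[3]-90,e,m.sum())
E
python3 held.py red
```

```text
S pose [ 0.4383  0.1935  0.162  -7.0038] w 0.012 t 26.05 held [0.4373 0.1901 1.4212] off tool x,y mm -3.513137689074921 -0.5893518777208326 yaw err -1.5672179078960369 0.2566844919786096 341
T None
```

>>> play_rows --pt "-0.9618 0.0853 0 0 0 -0.2 0" --pt "-0.9618 0.0853 0 0 0 -0.2 0" --pt "-0.9618 0.0853 0 0 0 -0.2 0" --pt "-0.9618 0.0853 0 0 0 -0.2 0"

```text
time: 26.65
ee_pos: [0.4293, -0.0043, 0.1583]
eef_rot: [0.638, 0.77, -0.001, -0.001]
ft_force: [1.1, 0.5, -2.2]
width: 0.0115
```

>>> play_rows --pt "-0.9325 -0.1813 0 0 0 -0.2111 0" --pt "-0.9325 -0.1813 0 0 0 -0.2111 0" --pt "-0.9325 -0.1813 0 0 0 -0.2111 0" --pt "-0.9325 -0.1813 0 0 0 -0.2111 0"

```text
time: 27.15
ee_pos: [0.4295, -0.193, 0.1587]
eef_rot: [0.501, 0.865, -0.001, -0.0]
ft_force: [1.1, 0.3, -0.9]
width: 0.0117
```

>>> play_rows --pt "-0.8577 -0.5053 0.1 0 0 -0.1873 0" --pt "-0.8577 -0.5053 0.1 0 0 -0.1873 0" --pt "-0.8577 -0.5053 0.1 0 0 -0.1873 0" --pt "-0.8577 -0.5053 0.1 0 0 -0.1873 0" --pt "-0.8577 -0.5053 0.1 0 0 -0.1873 0"

```text
time: 27.78
ee_pos: [0.4266, -0.3922, 0.1375]
eef_rot: [0.37, 0.929, -0.001, -0.002]
ft_force: [0.5, 0.4, -1.9]
width: 0.0121
```

>>> play_rows --pt "0 0 0.15 0 0 0 0" --pt "0 0 0.25 0 0 0 0" --pt "0 0 0.25 0 0 0 0" --pt "0 0 0.25 0 0 0 0"

```text
time: 28.28
ee_pos: [0.4292, -0.3892, 0.0903]
eef_rot: [0.367, 0.93, -0.0, 0.0]
ft_force: [-0.1, -0.7, -1.6]
width: 0.0114
```

```bash
python3 held.py red
python3 - <<'E'
from h import *
S=eyes.camera("side");save(S,"r1.png",(330,220,480,350),5)
T=eyes.camera("top");save(T,"r1t.png",(360,160,510,290),5)
E
```

```text
S pose [ 0.4294 -0.3895  0.0906 46.8711] w 0.0118 t 28.375 held [ 0.4311 -0.3917  2.4437] off tool x,y mm -2.7701480470945814 -0.45084247711513215 yaw err 3.1415795406362435 1.7545098039215685 185
T pose [ 0.4293 -0.3895  0.0906 46.8641] w 0.0119 t 28.425 held [ 0.4255 -0.3829  2.4092] off tool x,y mm 7.301235358826429 2.164978907059151 yaw err 1.1748109348562963 1.372487100103199 190
```

View pics/r1.png

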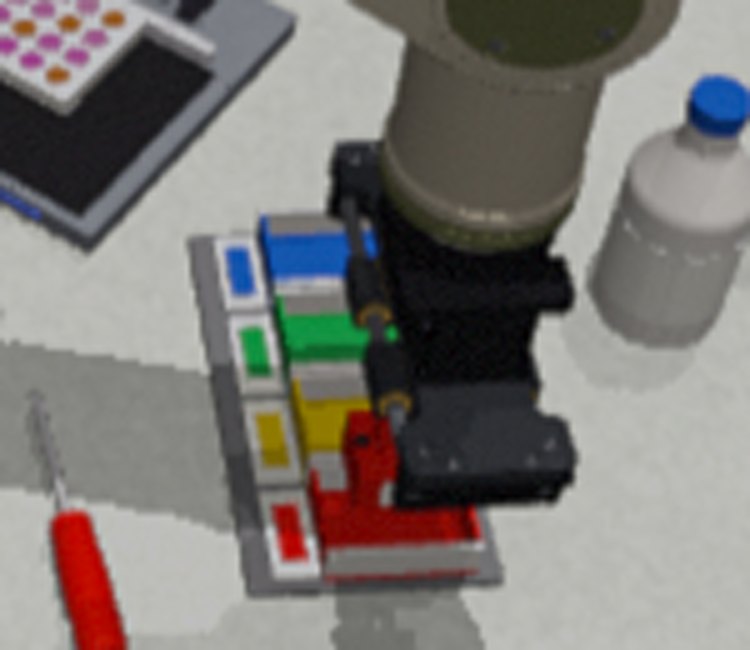

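Run:
```python
from h import *
S=eyes.camera("side");p,_,s=pose()
f=(p[0],p[1],np.radians(p[3]-90)); dz=p[2]*1e3-37
def q(P): return [tuple(np.round((proj(S,x)-[330,220]+.4)*5)) for x in W(f,np.array(P,float)/1e3)]
print("fin -x end",q([[-22,6,62+dz],[-22,-6,62+dz],[-22,6,34+dz],[-22,-6,34+dz]]))
print("block -x end",q([[-32,20,34+dz],[-32,-20,34+dz],[-32,20,dz],[-32,-20,dz],[32,-20,34+dz],[32,-20,dz]]))
g=(.4283,-.3891,-.753)
print("per mm x",np.array(q([[-23,6,62+dz]]))-q([[-22,6,62+dz]]))
f=g;print("bay rim in",q([[-36,-24,32],[36,-24,32],[-36,24,32]]),"outer",q([[-39,-27,8],[39,-27,8]]))
im=S["image"][220:350,330:480,::-1]; im=cv2.resize(im,None,fx=5,fy=5,interpolation=cv2.INTER_CUBIC)[330:630,180:530]
cv2.imwrite("pics/r2.png",cv2.convertScaleAbs(cv2.resize(im,None,fx=1.7,fy=1.7),alpha=1.5))
```

```text
fin -x end [(np.float64(375.0), np.float64(398.0)), (np.float64(379.0), np.float64(418.0)), (np.float64(367.0), np.float64(431.0)), (np.float64(372.0), np.float64(452.0))]
block -x end [(np.float64(342.0), np.float64(408.0)), (np.float64(357.0), np.float64(477.0)), (np.float64(334.0), np.float64(447.0)), (np.float64(349.0), np.float64(516.0)), (np.float64(488.0), np.float64(471.0)), (np.float64(477.0), np.float64(510.0))]
per mm x [[-2.  0.]]
bay rim in [(np.float64(336.0), np.float64(547.0)), (np.float64(479.0), np.float64(540.0)), (np.float64(319.0), np.float64(465.0))] outer [(np.float64(326.0), np.float64(578.0)), (np.float64(479.0), np.float64(571.0))]
```

View pics/r2.png

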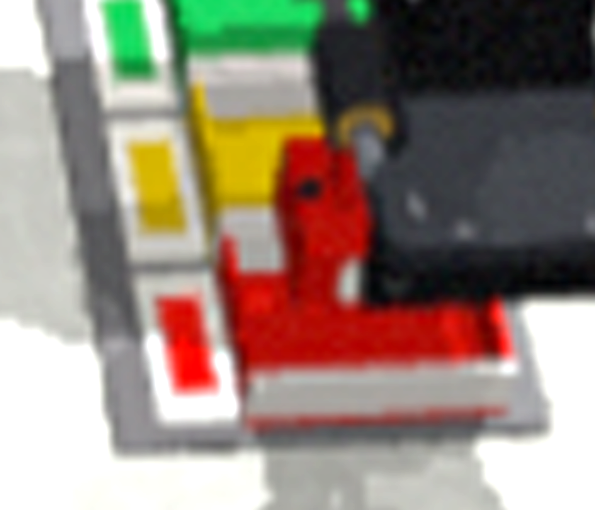

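>>> play_rows --pt "0.02 -0.002 0 0 0 0 0" --pt "0.02 -0.002 0.06 0 0 0 0" --pt "0.02 -0.002 0.12 0 0 0 0" --pt "0.02 -0.002 0.17 0 0 0 0" --pt "0.02 -0.002 0.17 0 0 0 0"

```text
time: 29.25
ee_pos: [0.425, -0.3865, 0.0545]
eef_rot: [0.368, 0.93, 0.0, -0.001]
ft_force: [0.4, -0.5, -1.0]
width: 0.0118
```

>>> play_rows --pt "0 0 0.015 0 0 0 0" --pt "0 0 0.03 0 0 0 0" --pt "0 0 0.03 0 0 0 0"

```text
time: 29.62
ee_pos: [0.4256, -0.3868, 0.0496]
eef_rot: [0.368, 0.93, 0.0, -0.0]
ft_force: [0.1, -0.5, -1.8]
width: 0.0118
```

>>> play_rows --pt "0 0 0 0 0 0 40" --pt "0 0 0 0 0 0 40" --pt "0 0 0 0 0 0 40" --pt "0 0 -0.15 0 0 0 40" --pt "0 0 -0.55 0 0 0 40"

```text
time: 30.25
ee_pos: [0.4246, -0.3857, 0.1415]
eef_rot: [0.368, 0.93, 0.0, -0.002]
ft_force: [2.3, -0.4, 0.4]
width: 0.0344
```

>>> play_rows --pt "0.9 0.5 0 0 0 0.2 40" --pt "0.9 0.5 0 0 0 0.2 40" --pt "0.9 0.5 0 0 0 0.2 40" --pt "0.9 0.5 0 0 0 0.2 40"

```text
time: 30.75
ee_pos: [0.3622, -0.1886, 0.142]
eef_rot: [0.508, 0.861, 0.001, 0.0]
ft_force: [0.8, 0.6, 0.4]
width: 0.0346
```

```bash
cat > check.py <<'E'
from bay import *
import sys
S=eyes.camera("side");T=eyes.camera("top"); p,_,s=pose(); print("pose",np.round(p,4),s["time"])
CB=[P+[0,0,.012] for P in CART]
for n in sys.argv[1:]:
    for c,nm in ((T,"T"),(S,"S")):
        b=BAY[n]; pr=proj(c,[b[0],b[1],.05])
        L=[q for q in eyes.regions_of(c,f"cart_{n}_c") if np.hypot(*(np.array(q["xy"])-pr))<25]
        if not L: print(n,nm,None); continue
        m=L[0]["region"]; f,e=fit([c],[m],CB,[b[0],b[1],RP[2]],(.005,.005,.05)); d=f[:2]-b[:2]; a=RP[2]
        print(n,nm,"bay xy mm",np.round(1e3*np.array([d@[np.cos(a),np.sin(a)],d@[-np.sin(a),np.cos(a)]]),1),"yaw",round(np.degrees(f[2]-a),1),"e",round(e,2),m.sum(),round(L[0]["p"],2))
E
python3 check.py red; python3 look.py yellow green blue
```

```text
pose [ 0.362  -0.1867  0.1421 29.1405] 30.85
red T None
red S bay xy mm [-1.7  5.3] yaw 3.3 e 0.21 505 0.96
pose [ 0.3629 -0.1917  0.1424 28.7824] 31.05 0.03476675224797515
cart_yellow_c T [0.3675 0.2143 0.1407] 0.09727572444907165
cart_yellow_c S [0.3666 0.2153 0.333 ] 0.15560383244206774
cart_green_c T [ 0.4836  0.3185 -1.2102] 0.06362015880732458
cart_green_c S [ 0.4808  0.3156 -1.2528] 0.22998994469582704
cart_blue_c T [0.3627 0.3259 1.4173] 0.061013351209429634
cart_blue_c S [0.3611 0.3241 1.3792] 0.10880776747998236
```

Run:
```python
from bay import *
plan((.3625,-.189,.142,28.9),[(.44,-.02,.14,60),(.42,.15,.14,85),(.3672,.2148,.10,96),(.3672,.2148,.037,96)])
b=BAY["yellow"]
plan((.3672,.2148,.037,96),[(.3672,.2148,.16,96),(.44,.04,.16,75),(.45,-.15,.16,60),(b[0],b[1],.14,TH),(b[0],b[1],.09,TH)])
S=eyes.camera("side");save(S,"r3.png",(365,250,455,350),6)
```

```text
[0.5525, 0.7476, 0.01, 0.0, 0.0, -0.3456] rows 2.97
[0.5116, 0.6861, -0.0, 0.0, 0.0, -0.2778] rows 2.74
[0.2912, 0.2998, 0.2, 0.0, 0.0, -0.1222] rows 1.48
[0.0, 0.0, 0.315, 0.0, 0.0, -0.0] rows 1.01
[0.0, 0.0, -0.615, 0.0, 0.0, -0.0] rows 1.97
[-0.2706, -0.9073, -0.0, 0.0, 0.0, 0.2333] rows 3.03
[-0.2942, -0.9047, -0.0, 0.0, 0.0, 0.1667] rows 3.04
[-0.5673, -0.817, 0.1, 0.0, 0.0, 0.146] rows 3.2
[0.0, 0.0, 0.25, 0.0, 0.0, -0.0] rows 0.8
```

View pics/r3.png

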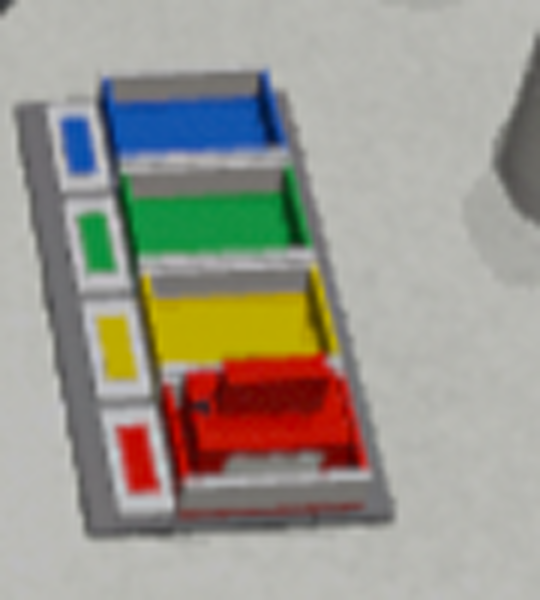

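>>> play_rows --pt "0.5525 0.7476 0.01 0 0 -0.3456 40" --pt "0.5525 0.7476 0.01 0 0 -0.3456 40" --pt "0.5525 0.7476 0.01 0 0 -0.3456 40" --pt "0.5525 0.7476 0.01 0 0 -0.3456 40"

```text
time: 31.9
ee_pos: [0.4414, -0.018, 0.14]
eef_rot: [0.255, 0.967, -0.001, 0.0]
ft_force: [0.6, -0.1, -0.7]
width: 0.0352
```

>>> play_rows --pt "0.5116 0.6861 0 0 0 -0.2778 40" --pt "0.5116 0.6861 0 0 0 -0.2778 40" --pt "0.5116 0.6861 0 0 0 -0.2778 40" --pt "0.5116 0.6861 0 0 0 -0.2778 40"

```text
time: 32.4
ee_pos: [0.4198, 0.1505, 0.14]
eef_rot: [0.042, 0.999, -0.0, -0.0]
ft_force: [0.9, -0.8, 0.1]
width: 0.0349
```

>>> play_rows --pt "0.2912 0.2998 0.2 0 0 -0.1222 40" --pt "0.2912 0.2998 0.2 0 0 -0.1222 40" --pt "0.2912 0.2998 0.2 0 0 -0.1222 40" --pt "0.2912 0.2998 0.2 0 0 -0.1222 40"

```text
time: 32.9
ee_pos: [0.3687, 0.2117, 0.1006]
eef_rot: [-0.051, 0.999, -0.0, 0.0]
ft_force: [0.2, -1.1, 0.1]
width: 0.0348
```

```bash
python3 look.py yellow green blue
```

```text
pose [ 0.3688  0.212   0.1007 95.7991] 33.0 0.034618535117118446
cart_yellow_c T [0.3672 0.214  0.11  ] 1.0
cart_yellow_c S [0.3667 0.2138 0.1217] 0.060318803780505005
cart_green_c T [ 0.4952  0.3179 -1.7787] 3.9715141612200435
cart_green_c S [ 0.483  0.316 -1.22 ] 1.0
cart_blue_c T [0.3622 0.3256 1.4   ] 1.0
cart_blue_c S [0.3619 0.3249 1.3109] 0.1507252215954875
```

>>> play_rows --pt "0.007 0.012 0.15 0 0 0 40" --pt "0.007 0.012 0.318 0 0 0 40" --pt "0.007 0.012 0.318 0 0 0 40" --pt "0.007 0.012 0.318 0 0 0 0" --pt "0.007 0.012 0.318 0 0 0 0"

```text
time: 33.92
ee_pos: [0.3661, 0.2153, 0.0369]
eef_rot: [-0.052, 0.999, 0.0, 0.0]
ft_force: [-0.6, 0.2, 0.0]
width: 0.0224
```

>>> play_rows --pt "0 0 0 0 0 0 0" --pt "0 0 0 0 0 0 0" --pt "0 0 0 0 0 0 0"

```text
time: 34.3
ee_pos: [0.3659, 0.2152, 0.0366]
eef_rot: [-0.052, 0.999, 0.0, -0.0]
ft_force: [0.4, -0.4, -1.9]
width: 0.0117
```

>>> play_rows --pt "0 0 -0.1 0 0 0 0" --pt "0 0 -0.3 0 0 0 0" --pt "0 0 -0.5 0 0 0 0" --pt "0 0 -0.615 0 0 0 0" --pt "0 0 -0.615 0 0 0 0"

```text
time: 34.92
ee_pos: [0.3667, 0.2159, 0.1608]
eef_rot: [-0.052, 0.999, 0.001, 0.001]
ft_force: [0.4, 0.6, -2.8]
width: 0.0116
```

```bash
python3 held.py yellow
```

```text
S pose [ 0.3656  0.215   0.1588 95.9658] w 0.0118 t 35.025 held [0.3684 0.2174 3.3546] off tool x,y mm -2.9930644216130893 2.1152856376906266 yaw err 6.2358315427313755 0.5325363693864642 310
T pose [ 0.3655  0.2148  0.1584 95.9593] w 0.0115 t 35.075 held [0.3655 0.2148 3.2456] off tool x,y mm 0.0 0.0 yaw err 0.0 1.0 199
```

>>> play_rows --pt "-0.2706 -0.9073 0 0 0 0.2333 0" --pt "-0.2706 -0.9073 0 0 0 0.2333 0" --pt "-0.2706 -0.9073 0 0 0 0.2333 0" --pt "-0.2706 -0.9073 0 0 0 0.2333 0"

```text
time: 35.62
ee_pos: [0.4393, 0.0359, 0.1589]
eef_rot: [0.134, 0.991, -0.001, -0.0]
ft_force: [-1.1, 0.4, -2.5]
width: 0.0119
```

>>> play_rows --pt "-0.2942 -0.9047 0 0 0 0.1667 0" --pt "-0.2942 -0.9047 0 0 0 0.1667 0" --pt "-0.2942 -0.9047 0 0 0 0.1667 0" --pt "-0.2942 -0.9047 0 0 0 0.1667 0"

```text
time: 36.12
ee_pos: [0.4477, -0.1535, 0.1591]
eef_rot: [0.262, 0.965, -0.001, -0.0]
ft_force: [-0.4, 1.4, -1.6]
width: 0.0118
```

```bash
python3 held.py yellow; python3 -c "
from bay import *
p,_,s=pose();b=BAY['yellow'];plan(p,[(b[0],b[1],.14,TH),(b[0],b[1],.09,TH)])"
```

```text
S pose [ 0.4481 -0.1494  0.1589 59.9154] w 0.012 t 36.225 held [ 0.4465 -0.1533  2.5969] off tool x,y mm -0.5957361221476778 -4.21259579701194 yaw err -1.1230280395963916 0.8223897058823528 320
T pose [ 0.4483 -0.1484  0.1589 60.0223] w 0.0116 t 36.275 held [ 0.4548 -0.1382  2.8644] off tool x,y mm -0.50620568872479 12.006425016909297 yaw err 14.096658811520186 2.7618055555555556 96
[-0.5778, -0.8231, 0.095, 0.0, 0.0, 0.147] rows 3.23
[0.0, 0.0, 0.25, 0.0, 0.0, -0.0] rows 0.8
```

>>> play_rows --pt "-0.5778 -0.8231 0.095 0 0 0.147 0" --pt "-0.5778 -0.8231 0.095 0 0 0.147 0" --pt "-0.5778 -0.8231 0.095 0 0 0.147 0" --pt "-0.5778 -0.8231 0.095 0 0 0.147 0" --pt "-0.5778 -0.8231 0.095 0 0 0.147 0"

```text
time: 36.95
ee_pos: [0.4661, -0.3496, 0.1396]
eef_rot: [0.369, 0.929, -0.0, -0.001]
ft_force: [0.9, -0.3, -2.4]
width: 0.0119
```

>>> play_rows --pt "0 0 0.15 0 0 0 0" --pt "0 0 0.25 0 0 0 0" --pt "0 0 0.25 0 0 0 0"

```text
time: 37.33
ee_pos: [0.4661, -0.3478, 0.0893]
eef_rot: [0.368, 0.93, 0.001, -0.001]
ft_force: [0.3, 0.4, -0.7]
width: 0.0117
```

```bash
cat > fin.py <<'E'
from bay import *
import sys
p,_,s=pose();b=BAY[sys.argv[1]];th=np.radians(p[3]); o=float(sys.argv[2]);print(p,s["width"],TH-p[3])
d=b[:2]-p[:2]; print("row",(d@[-np.sin(th),np.cos(th)]-o/1e3)/.2,(d@[np.cos(th),np.sin(th)]-.002)/.2,(p[2]-.05)/.2)
E
python3 held.py yellow; python3 fin.py yellow -1; python3 -c "
from h import *
S=eyes.camera('side');save(S,'y1.png',(355,230,465,340),6)"
```

```text
S pose [ 0.4667 -0.3494  0.0912 46.7843] w 0.0116 t 37.425 held [ 0.4649 -0.3482  2.479 ] off tool x,y mm 2.152619980423724 -0.3177251993353982 yaw err 5.2547113312211025 1.6068972312543106 199
T pose [ 0.4668 -0.3498  0.0915 46.7652] w 0.0117 t 37.475 held [ 0.4563 -0.3016  1.883 ] off tool x,y mm 40.64585865933509 27.94460569755466 yaw err -28.87934998144413 2.144047619047619 112
[np.float64(0.46679925988495163), np.float64(-0.3500397191577488), np.float64(0.09160005574725291), np.float64(46.751425431748)] 0.012031648305225013 0.10485259490101129
row 0.012097805313987168 -0.004253425348275855 0.20800027873626453
```

>>> play_rows --pt "0.012 -0.004 0 0 0 0 0" --pt "0.012 -0.004 0.06 0 0 0 0" --pt "0.012 -0.004 0.12 0 0 0 0" --pt "0.012 -0.004 0.17 0 0 0 0" --pt "0.012 -0.004 0.17 0 0 0 0"

```text
time: 38.2
ee_pos: [0.4633, -0.3486, 0.0555]
eef_rot: [0.369, 0.93, 0.0, -0.001]
ft_force: [-0.2, 0.2, -0.9]
width: 0.0117
```

>>> play_rows --pt "0 0 0.015 0 0 0 0" --pt "0 0 0.03 0 0 0 0" --pt "0 0 0.03 0 0 0 0"

```text
time: 38.58
ee_pos: [0.4639, -0.3489, 0.0505]
eef_rot: [0.369, 0.93, 0.0, -0.0]
ft_force: [-0.6, -0.6, -2.7]
width: 0.0116
```

>>> play_rows --pt "0 0 0 0 0 0 40" --pt "0 0 0 0 0 0 40" --pt "0 0 0 0 0 0 40" --pt "0 0 -0.15 0 0 0 40" --pt "0 0 -0.55 0 0 0 40"

```text
time: 39.2
ee_pos: [0.4629, -0.3479, 0.1425]
eef_rot: [0.369, 0.93, 0.0, -0.002]
ft_force: [1.3, -0.8, 0.3]
width: 0.0339
```

>>> play_rows --pt "0.7 0.7 0 0 0 0.1 40" --pt "0.7 0.7 0 0 0 0.1 40" --pt "0.7 0.7 0 0 0 0.1 40" --pt "0.7 0.7 0 0 0 0.1 40"

```text
time: 39.7
ee_pos: [0.4581, -0.1472, 0.1428]
eef_rot: [0.438, 0.899, 0.001, -0.0]
ft_force: [-0.4, -1.0, -0.0]
width: 0.0348
```

```bash
python3 check.py red yellow; python3 look.py green blue;  python3 -c "
from h import *
S=eyes.camera('side');save(S,'y2.png',(365,250,455,350),6)
p,_,s=pose();plan(p,[(.46,.12,.14,30),(.4835,.3175,.11,20.7),(.4835,.3175,.037,20.7)])"
```

```text
pose [ 0.4583 -0.1477  0.143  38.0143] 39.8
red T bay xy mm [-2.5  1.5] yaw -0.6 e 0.24 327 0.75
red S bay xy mm [-1.6  3.3] yaw 5.9 e 0.18 518 0.59
yellow T None
yellow S bay xy mm [-2.3  2.8] yaw 0.4 e 0.3 449 0.59
pose [ 0.4577 -0.1525  0.1432 37.5946] 40.1 0.035394388873681654
cart_green_c T [ 0.4843  0.3183 -1.1794] 0.09327248140635563
cart_green_c S None
cart_blue_c T [0.3622 0.3249 1.4126] 0.09592487597448617
cart_blue_c S [0.3618 0.33   1.3735] 0.12950089126559716
[1.0678, 0.8385, 0.0154, 0.0, 0.0, 0.0853] rows 4.34
[0.7965, 0.5955, 0.15, 0.0, 0.0, 0.1033] rows 3.22
[0.0, 0.0, 0.365, 0.0, 0.0, -0.0] rows 1.17
```

```bash
python3 -c "
from bay import *
plan((.458,-.1515,.143,37.8),[(.46,.03,.15,30),(.475,.21,.15,24),(.484,.3175,.11,21),(.484,.3175,.037,21)])
b=BAY['green']
plan((.484,.3175,.037,21),[(.484,.3175,.16,21),(.47,.13,.16,26),(.47,-.06,.17,35),(b[0],b[1],.15,TH)])"
```

```text
[0.7109, 0.5641, -0.035, 0.0, 0.0, 0.0867] rows 2.91
[0.7419, 0.515, -0.0, 0.0, 0.0, 0.0667] rows 2.89
[0.4727, 0.2597, 0.2, 0.0, 0.0, 0.0333] rows 1.84
[0.0, 0.0, 0.365, 0.0, 0.0, -0.0] rows 1.17
[0.0, 0.0, -0.615, 0.0, 0.0, -0.0] rows 1.97
[-0.8501, -0.4013, -0.0, 0.0, 0.0, -0.0556] rows 3.01
[-0.8539, -0.4165, -0.05, 0.0, 0.0, -0.1] rows 3.04
[-1.1131, -0.5667, 0.1, 0.0, 0.0, -0.1317] rows 4.01
```

>>> play_rows --pt "0.711 0.564 -0.035 0 0 0.0867 40" --pt "0.711 0.564 -0.035 0 0 0.0867 40" --pt "0.711 0.564 -0.035 0 0 0.0867 40" --pt "0.711 0.564 -0.035 0 0 0.0867 40"

```text
time: 40.85
ee_pos: [0.46, 0.0349, 0.1503]
eef_rot: [0.498, 0.867, 0.0, -0.0]
ft_force: [-0.3, -0.5, 0.4]
width: 0.0349
```

>>> play_rows --pt "0.742 0.515 0 0 0 0.0667 40" --pt "0.742 0.515 0 0 0 0.0667 40" --pt "0.742 0.515 0 0 0 0.0667 40" --pt "0.742 0.515 0 0 0 0.0667 40"

```text
time: 41.35
ee_pos: [0.4751, 0.2141, 0.1495]
eef_rot: [0.543, 0.84, -0.001, 0.001]
ft_force: [0.0, -1.3, 0.6]
width: 0.0346
```

>>> play_rows --pt "0.4727 0.2597 0.2 0 0 0.0333 40" --pt "0.4727 0.2597 0.2 0 0 0.0333 40" --pt "0.4727 0.2597 0.2 0 0 0.0333 40" --pt "0.4727 0.2597 0.2 0 0 0.0333 40"

```text
time: 41.85
ee_pos: [0.4853, 0.3159, 0.1102]
eef_rot: [0.568, 0.823, -0.0, 0.001]
ft_force: [-0.2, -0.8, 0.6]
width: 0.0347
```

```bash
python3 look.py green blue;  python3 -c "
from h import *
p,_,s=pose();plan(p,[(.484,.3175,.037,21)])"
```

```text
pose [ 0.4854  0.3161  0.1108 20.7736] 41.95 0.03497970433617724
cart_green_c T [ 0.483  0.316 -1.22 ] 1.0
cart_green_c S [ 0.4842  0.318  -1.3548] 0.15534313725490195
cart_blue_c T [0.3624 0.3264 1.3994] 0.18524558338186758
cart_blue_c S [0.3606 0.3228 1.3903] 0.13224400871459696
[0.002, -0.0036, 0.3684, 0.0, 0.0, -0.0015] rows 1.18
```

>>> play_rows --pt "0.002 -0.004 0.2 0 0 0 40" --pt "0.002 -0.004 0.368 0 0 0 40" --pt "0.002 -0.004 0.368 0 0 0 40" --pt "0.002 -0.004 0.368 0 0 0 0" --pt "0.002 -0.004 0.368 0 0 0 0"

```text
time: 42.78
ee_pos: [0.4837, 0.3181, 0.0368]
eef_rot: [0.567, 0.824, 0.0, -0.0]
ft_force: [1.2, 0.2, 0.3]
width: 0.0219
```

>>> play_rows --pt "0 0 0 0 0 0 0" --pt "0 0 0 0 0 0 0" --pt "0 0 0 0 0 0 0"

```text
time: 43.15
ee_pos: [0.4835, 0.3181, 0.0365]
eef_rot: [0.567, 0.824, -0.0, -0.0]
ft_force: [-0.9, -0.6, -1.4]
width: 0.0117
```

>>> play_rows --pt "0 0 -0.1 0 0 0 0" --pt "0 0 -0.3 0 0 0 0" --pt "0 0 -0.5 0 0 0 0" --pt "0 0 -0.615 0 0 0 0" --pt "0 0 -0.615 0 0 0 0"

```text
time: 43.78
ee_pos: [0.4847, 0.3185, 0.1622]
eef_rot: [0.567, 0.824, 0.002, 0.0]
ft_force: [-0.4, -0.5, -2.8]
width: 0.0117
```

```bash
python3 held.py green
```

```text
S pose [ 0.4833  0.318   0.1595 20.9273] w 0.012 t 43.875 held [0.4878 0.3211 1.8104] off tool x,y mm 1.270437668943143 5.248433270390322 yaw err -7.196818885644859 0.4561774882963566 289
T None
```

>>> play_rows --pt "-0.85 -0.401 0 0 0 -0.0556 0" --pt "-0.85 -0.401 0 0 0 -0.0556 0" --pt "-0.85 -0.401 0 0 0 -0.0556 0" --pt "-0.85 -0.401 0 0 0 -0.0556 0"

```text
time: 44.48
ee_pos: [0.4688, 0.1258, 0.1589]
eef_rot: [0.533, 0.846, -0.0, -0.001]
ft_force: [-0.5, 0.6, -2.3]
width: 0.012
```

>>> play_rows --pt "-0.854 -0.4165 -0.05 0 0 -0.1 0" --pt "-0.854 -0.4165 -0.05 0 0 -0.1 0" --pt "-0.854 -0.4165 -0.05 0 0 -0.1 0" --pt "-0.854 -0.4165 -0.05 0 0 -0.1 0"

```text
time: 44.98
ee_pos: [0.4688, -0.0636, 0.1695]
eef_rot: [0.465, 0.885, -0.0, 0.0]
ft_force: [-0.2, 1.1, -1.4]
width: 0.0117
```

```bash
python3 held.py green; python3 -c "
from bay import *
p,_,s=pose();b=BAY['green'];plan(p,[(.49,-.2,.16,43),(b[0],b[1],.14,TH),(b[0],b[1],.09,TH)])"
```

```text
S pose [ 0.4691 -0.0595  0.1693 34.8571] w 0.0119 t 45.075 held [ 0.4658 -0.0644  2.3097] off tool x,y mm -2.2422132841269278 -5.517760120086811 yaw err 7.4794157029267865 1.1298900047824008 246
T pose [ 0.4691 -0.0585  0.1692 34.9698] w 0.0117 t 45.125 held [ 0.4691 -0.0585  2.1811] off tool x,y mm 0.0 0.0 yaw err -2.842170943040401e-14 1.0 347
[-0.641, -0.3223, 0.0462, 0.0, 0.0, -0.0885] rows 2.3
[-0.4433, -0.3118, 0.1, 0.0, 0.0, -0.0428] rows 1.76
[0.0, 0.0, 0.25, 0.0, 0.0, -0.0] rows 0.8
```

>>> play_rows --pt "-0.641 -0.3223 0.0462 0 0 -0.0885 0" --pt "-0.641 -0.3223 0.0462 0 0 -0.0885 0" --pt "-0.641 -0.3223 0.0462 0 0 -0.0885 0" --pt "-0.641 -0.3223 0.0462 0 0 -0.0885 0"

```text
time: 45.68
ee_pos: [0.4886, -0.2054, 0.1594]
eef_rot: [0.402, 0.915, -0.002, -0.001]
ft_force: [0.4, -0.0, -0.5]
width: 0.0119
```

>>> play_rows --pt "-0.443 -0.312 0.1 0 0 -0.0428 0" --pt "-0.443 -0.312 0.1 0 0 -0.0428 0" --pt "-0.443 -0.312 0.2 0 0 -0.0428 0" --pt "-0.443 -0.312 0.35 0 0 -0.0428 0" --pt "-0.443 -0.312 0.35 0 0 -0.0428 0"

```text
time: 46.3
ee_pos: [0.5041, -0.3055, 0.0878]
eef_rot: [0.367, 0.93, 0.0, -0.002]
ft_force: [0.4, 0.0, -1.4]
width: 0.0118
```

```bash
python3 held.py green; python3 fin.py green 0.5
```

```text
S pose [ 0.5052 -0.3072  0.0906 46.8865] w 0.0119 t 46.4 held [ 0.5053 -0.2885  3.6749] off tool x,y mm 12.761362829493773 13.73386617824262 yaw err 73.66993965404347 2.2606422279056546 138
T None
[np.float64(0.505386296508112), np.float64(-0.3081137611382027), np.float64(0.09138625068863525), np.float64(46.83783633631999)] 0.011498991647879497 0.018441690329019877
row 0.002009614003711553 -0.00913132845464074 0.20693125344317623
```

>>> play_rows --pt "0.002 -0.009 0 0 0 0 0" --pt "0.002 -0.009 0.06 0 0 0 0" --pt "0.002 -0.009 0.12 0 0 0 0" --pt "0.002 -0.009 0.17 0 0 0 0" --pt "0.002 -0.009 0.17 0 0 0 0"

```text
time: 47.12
ee_pos: [0.5022, -0.3096, 0.0551]
eef_rot: [0.369, 0.93, -0.0, -0.001]
ft_force: [0.3, -0.2, -1.1]
width: 0.0117
```

>>> play_rows --pt "0 0 0.015 0 0 0 0" --pt "0 0 0.03 0 0 0 0" --pt "0 0 0.03 0 0 0 0"

```text
time: 47.5
ee_pos: [0.5028, -0.3098, 0.0502]
eef_rot: [0.369, 0.93, 0.0, -0.0]
ft_force: [-0.6, 0.2, -0.9]
width: 0.0117
```

>>> play_rows --pt "0 0 0 0 0 0 40" --pt "0 0 0 0 0 0 40" --pt "0 0 0 0 0 0 40" --pt "0 0 -0.15 0 0 0 40" --pt "0 0 -0.55 0 0 0 40"

```text
time: 48.12
ee_pos: [0.5017, -0.3089, 0.1421]
eef_rot: [0.368, 0.93, -0.0, -0.002]
ft_force: [2.4, -0.0, 0.1]
width: 0.0348
```

>>> play_rows --pt "0.8 0.5 0 0 0 0.1 40" --pt "0.8 0.5 0 0 0 0.1 40" --pt "0.8 0.5 0 0 0 0.1 40" --pt "0.8 0.5 0 0 0 0.1 40"

```text
time: 48.62
ee_pos: [0.4545, -0.1255, 0.1424]
eef_rot: [0.44, 0.898, 0.0, -0.0]
ft_force: [-0.4, 0.6, 1.7]
width: 0.0347
```

```bash
python3 check.py red yellow green; python3 look.py blue;  python3 -c "
from bay import *
p,_,s=pose();plan(p,[(.46,.03,.15,25),(.42,.2,.15,5),(.3622,.3258,.11,-9.8),(.3622,.3258,.037,-9.8)])
b=BAY['blue']
plan((.3622,.3258,.037,-9.8),[(.3622,.3258,.16,-9.8),(.43,.15,.16,5),(.46,-.03,.17,25),(.51,-.17,.16,40),(b[0],b[1],.09,TH)])"
```

```text
pose [ 0.4545 -0.1229  0.1422 38.1028] 48.725
red T bay xy mm [-0.6  1.7] yaw 0.4 e 0.12 362 0.9
red S bay xy mm [-1.7  2.9] yaw 5.1 e 0.11 559 0.81
yellow T bay xy mm [ 0.8 -1.4] yaw 0.6 e 0.25 319 0.63
yellow S bay xy mm [-0.5  1.3] yaw 6.2 e 0.25 466 0.81
green T None
green S bay xy mm [3.8 5.7] yaw -1.7 e 0.38 398 0.81
pose [ 0.4547 -0.1288  0.1428 37.6098] 49.125 0.03491124249921615
cart_blue_c T [0.3624 0.3255 1.4186] 0.06590508667235011
cart_blue_c S [0.3615 0.3252 1.2736] 0.24390677025527188
[0.6105, 0.5046, -0.0362, 0.0, 0.0, 0.1406] rows 2.54
[0.8549, 0.178, -0.0, 0.0, 0.0, 0.2222] rows 2.79
[0.6518, -0.2331, 0.2, 0.0, 0.0, 0.1644] rows 2.31
[0.0, 0.0, 0.365, 0.0, 0.0, -0.0] rows 1.17
[0.0, 0.0, -0.615, 0.0, 0.0, -0.0] rows 1.97
[-0.8085, 0.4837, -0.0, 0.0, 0.0, -0.1644] rows 3.01
[-0.9096, 0.071, -0.05, 0.0, 0.0, -0.2222] rows 2.92
[-0.7401, -0.0693, 0.05, 0.0, 0.0, -0.1667] rows 2.38
[-0.4762, -0.1832, 0.35, 0.0, 0.0, -0.0762] rows 1.98
```

>>> play_rows --pt "0.61 0.5046 -0.036 0 0 0.14 40" --pt "0.61 0.5046 -0.036 0 0 0.14 40" --pt "0.61 0.5046 -0.036 0 0 0.14 40" --pt "0.61 0.5046 -0.036 0 0 0.14 40"

```text
time: 49.72
ee_pos: [0.4599, 0.0352, 0.1502]
eef_rot: [0.533, 0.846, 0.0, 0.0]
ft_force: [0.1, -1.6, -0.5]
width: 0.0347
```

>>> play_rows --pt "0.855 0.178 0 0 0 0.222 40" --pt "0.855 0.178 0 0 0 0.222 40" --pt "0.855 0.178 0 0 0 0.222 40" --pt "0.855 0.178 0 0 0 0.222 40"

```text
time: 50.22
ee_pos: [0.4185, 0.2036, 0.1498]
eef_rot: [0.673, 0.74, -0.0, 0.0]
ft_force: [0.8, -0.4, 0.7]
width: 0.0346
```

>>> play_rows --pt "0.6518 -0.2331 0.2 0 0 0.16 40" --pt "0.6518 -0.2331 0.2 0 0 0.16 40" --pt "0.6518 -0.2331 0.2 0 0 0.16 40" --pt "0.6518 -0.2331 0.2 0 0 0.16 40"

```text
time: 50.72
ee_pos: [0.3617, 0.3258, 0.1096]
eef_rot: [0.761, 0.648, -0.0, 0.001]
ft_force: [0.3, -0.7, -0.3]
width: 0.035
```

```bash
python3 look.py blue; python3 check.py red yellow green;  python3 -c "
from h import *
p,_,s=pose();plan(p,[(.3622,.3258,.037,-9.2)])"
```

```text
pose [ 0.3628  0.3246  0.1103 -9.3567] 50.825 0.03463490734791134
cart_blue_c T [0.361  0.3208 1.4663] 0.5292455965437022
cart_blue_c S [0.3611 0.3242 1.3785] 0.10243841126194067
pose [ 0.3622  0.3254  0.1104 -9.3476] 51.025
red T bay xy mm [-2.6  2.1] yaw -2.4 e 0.27 315 0.57
red S bay xy mm [-2.2  3. ] yaw 4.7 e 0.23 497 0.95
yellow T bay xy mm [-0.4  0.3] yaw 2.9 e 0.07 381 0.57
yellow S bay xy mm [-3.4  2.9] yaw 0.3 e 0.3 448 0.85
green T bay xy mm [ 1.1 -0.8] yaw -2.2 e 0.06 350 0.63
green S bay xy mm [2.9 7.2] yaw -3.2 e 0.4 389 0.89
[-0.0022, 0.0045, 0.3654, 0.0, 0.0, -0.0004] rows 1.17
```

>>> play_rows --pt "0 0 0.2 0 0 0 40" --pt "0 0 0.366 0 0 0 40" --pt "0 0 0.366 0 0 0 40" --pt "0 0 0.366 0 0 0 0" --pt "0 0 0.366 0 0 0 0"

```text
time: 51.95
ee_pos: [0.3613, 0.3266, 0.037]
eef_rot: [0.762, 0.648, 0.0, -0.0]
ft_force: [-0.1, -1.3, 1.4]
width: 0.0223
```

>>> play_rows --pt "0 0 0 0 0 0 0" --pt "0 0 0 0 0 0 0" --pt "0 0 0 0 0 0 0"

```text
time: 52.32
ee_pos: [0.3613, 0.3265, 0.0369]
eef_rot: [0.762, 0.648, 0.0, -0.0]
ft_force: [0.3, 0.3, 1.5]
width: 0.012
```

>>> play_rows --pt "0 0 -0.1 0 0 0 0" --pt "0 0 -0.3 0 0 0 0" --pt "0 0 -0.5 0 0 0 0" --pt "0 0 -0.615 0 0 0 0" --pt "0 0 -0.615 0 0 0 0"

```text
time: 52.95
ee_pos: [0.3617, 0.3272, 0.1609]
eef_rot: [0.762, 0.648, 0.001, -0.001]
ft_force: [-0.5, 0.2, -1.2]
width: 0.0121
```

```bash
python3 held.py blue
```

```text
S pose [ 0.3608  0.3262  0.159  -9.2167] w 0.0119 t 53.05 held [0.3616 0.3289 1.3231] off tool x,y mm 2.7989927234126535 0.35683438129930783 yaw err -4.9763614989811344 0.39040746410088195 269
T pose [ 0.3608  0.326   0.1586 -9.2266] w 0.012 t 53.1 held [0.3584 0.3277 1.5285] off tool x,y mm 1.36953913533872 -2.5602314471935457 yaw err 6.802708371637152 1.2992027580262873 182
```

>>> play_rows --pt "-0.8085 0.4837 0 0 0 -0.1644 0" --pt "-0.8085 0.4837 0 0 0 -0.1644 0" --pt "-0.8085 0.4837 0 0 0 -0.1644 0" --pt "-0.8085 0.4837 0 0 0 -0.1644 0"

```text
time: 53.65
ee_pos: [0.4319, 0.1466, 0.1591]
eef_rot: [0.675, 0.738, -0.0, -0.0]
ft_force: [-0.2, 0.4, -1.4]
width: 0.0116
```

>>> play_rows --pt "-0.91 0.071 -0.05 0 0 -0.2222 0" --pt "-0.91 0.071 -0.05 0 0 -0.2222 0" --pt "-0.91 0.071 -0.05 0 0 -0.2222 0" --pt "-0.91 0.071 -0.05 0 0 -0.2222 0"

```text
time: 54.15
ee_pos: [0.4627, -0.0323, 0.1696]
eef_rot: [0.536, 0.844, -0.0, 0.0]
ft_force: [1.2, 0.7, -2.1]
width: 0.0116
```

```bash
python3 held.py blue; python3 -c "
from bay import *
p,_,s=pose();b=BAY['blue'];plan(p,[(.51,-.17,.16,40),(b[0],b[1],.09,TH)])"
```

```text
S pose [ 0.4623 -0.0281  0.1694 25.5334] w 0.0118 t 54.25 held [ 0.4602 -0.0359  2.1776] off tool x,y mm -6.158407883894166 -5.230885027541616 yaw err 9.23374855183144 0.6901589657945197 317
T pose [ 0.4622 -0.0273  0.1694 25.6324] w 0.0118 t 54.3 held [ 0.4622 -0.0273  2.0182] off tool x,y mm 0.0 0.0 yaw err 0.0 1.0 58
[-0.7475, -0.0946, 0.0472, 0.0, 0.0, -0.1591] rows 2.42
[-0.4762, -0.1832, 0.35, 0.0, 0.0, -0.0762] rows 1.98
```

>>> play_rows --pt "-0.7475 -0.0946 0.047 0 0 -0.159 0" --pt "-0.7475 -0.0946 0.047 0 0 -0.159 0" --pt "-0.7475 -0.0946 0.047 0 0 -0.159 0" --pt "-0.7475 -0.0946 0.047 0 0 -0.159 0"

```text
time: 54.85
ee_pos: [0.5104, -0.168, 0.1595]
eef_rot: [0.422, 0.907, -0.001, -0.001]
ft_force: [-0.4, 0.8, -0.9]
width: 0.0118
```

>>> play_rows --pt "-0.476 -0.183 0.05 0 0 -0.0762 0" --pt "-0.476 -0.183 0.05 0 0 -0.0762 0" --pt "-0.476 -0.183 0.2 0 0 -0.0762 0" --pt "-0.476 -0.183 0.35 0 0 -0.0762 0" --pt "-0.476 -0.183 0.35 0 0 -0.0762 0"

```text
time: 55.48
ee_pos: [0.5411, -0.2633, 0.0881]
eef_rot: [0.368, 0.93, -0.0, -0.003]
ft_force: [-0.4, 0.9, -0.6]
width: 0.0118
```

```bash
python3 held.py blue; python3 fin.py blue 0
```

```text
S pose [ 0.5426 -0.2647  0.0912 46.7374] w 0.0118 t 55.575 held [ 0.539  -0.2646  2.1094] off tool x,y mm 2.7339144724725255 -2.376235411841531 yaw err -15.880480648411037 2.500627963603742 153
T None
[np.float64(0.5430316042354694), np.float64(-0.2652693195226244), np.float64(0.0921772915108773), np.float64(46.71500566487943)] 0.011901210409250882 0.14127236176958036
row -0.004654882768305262 -0.014138742349474251 0.21088645755438645
```

>>> play_rows --pt "-0.003 -0.013 0 0 0 0 0" --pt "-0.003 -0.013 0.06 0 0 0 0" --pt "-0.003 -0.013 0.12 0 0 0 0" --pt "-0.003 -0.013 0.17 0 0 0 0" --pt "-0.003 -0.013 0.17 0 0 0 0"

```text
time: 56.3
ee_pos: [0.5402, -0.2676, 0.0559]
eef_rot: [0.369, 0.929, -0.0, -0.001]
ft_force: [-0.1, -0.2, -1.5]
width: 0.0118
```

>>> play_rows --pt "0 0 0.015 0 0 0 0" --pt "0 0 0.035 0 0 0 0" --pt "0 0 0.035 0 0 0 0"

```text
time: 56.68
ee_pos: [0.5407, -0.2677, 0.0498]
eef_rot: [0.369, 0.929, -0.0, -0.0]
ft_force: [-0.6, -0.3, -1.8]
width: 0.0118
```

Release, retreat to the left out of the cameras' way, and check everything before the button.

>>> play_rows --pt "0 0 0 0 0 0 40" --pt "0 0 0 0 0 0 40" --pt "0 0 0 0 0 0 40" --pt "0 0 -0.15 0 0 0 40" --pt "0 0 -0.55 0 0 0 40"

```text
time: 57.3
ee_pos: [0.5397, -0.2669, 0.1419]
eef_rot: [0.369, 0.929, -0.0, -0.002]
ft_force: [1.2, -0.5, 0.8]
width: 0.0344
```

>>> play_rows --pt "0.9 0.6 0 0 0 0.2 0" --pt "0.9 0.6 0 0 0 0.2 0" --pt "0.9 0.6 0 0 0 0.2 0" --pt "0.9 0.6 0 0 0 0.2 0" --pt "0.9 0.6 0 0 0 0.2 0"

```text
time: 57.92
ee_pos: [0.4921, -0.0523, 0.1422]
eef_rot: [0.507, 0.862, 0.001, -0.001]
ft_force: [1.4, -0.2, 0.2]
width: 0.0015
```

```bash
python3 -c "
from h import *
p,_,s=pose();plan(p,[(.42,.12,.16,20),(.43,.32,.18,5)])"
```

```text
[0.9282, 0.104, -0.0888, 0.0, 0.0, 0.101] rows 3.0
[0.9226, 0.389, -0.1, 0.0, 0.0, 0.1667] rows 3.22
```

>>> play_rows --pt "0.928 0.104 -0.09 0 0 0.1 0" --pt "0.928 0.104 -0.09 0 0 0.1 0" --pt "0.928 0.104 -0.09 0 0 0.1 0" --pt "0.928 0.104 -0.09 0 0 0.1 0"

```text
time: 58.42
ee_pos: [0.4213, 0.117, 0.1614]
eef_rot: [0.577, 0.817, 0.002, -0.001]
ft_force: [1.1, 0.8, 0.6]
width: 0.0003
```

>>> play_rows --pt "0.92 0.39 -0.1 0 0 0.16 0" --pt "0.92 0.39 -0.1 0 0 0.16 0" --pt "0.92 0.39 -0.1 0 0 0.16 0" --pt "0.92 0.39 -0.1 0 0 0.16 0"

```text
time: 58.92
ee_pos: [0.4331, 0.3187, 0.1798]
eef_rot: [0.672, 0.74, -0.0, 0.001]
ft_force: [1.6, -1.0, -0.2]
width: 0.0006
```

```bash
python3 look.py plate; python3 check.py red yellow green blue
python3 - <<'E'
from h import *
S=eyes.camera("side");T=eyes.camera("top")
LP=(.5528,-.0380,.0955)
for c in (T,S):
    print([(round(q["p"],2),np.round(q["xy"],1)) for q in eyes.landmark_of(c,"roller_e1")[:3]],[np.round(proj(c,x),1) for x in W(LP,np.array([[85,70,60],[85,-70,60]])/1e3)])
    hsv=cv2.cvtColor(c["image"],cv2.COLOR_RGB2HSV); m=(np.abs(hsv[...,0].astype(int)-64)<12)&(hsv[...,1]>110)
    k,l,st,ce=cv2.connectedComponentsWithStats(m.astype(np.uint8)); q=proj(c,[.623,.083,.06])
    b=[(s[4],e) for s,e in zip(st[1:],ce[1:]) if np.hypot(*(e-q))<20 and s[4]>20]; print("btn",b,[atz(c,e,z) for _,e in b for z in (.05,.055,.06)])
    for L in eyes.landmark_of(c,"ready_top")[:2]: print("rt",L)
q=tri([T,S],[(293.5,166.1),(325.5,188.5)]); print(q)
a=S["image"][170:350,310:450,::-1]; b=T["image"][150:270,280:470,::-1]
A=cv2.resize(a,None,fx=3.3,fy=3.3,interpolation=cv2.INTER_CUBIC);B=cv2.resize(b,None,fx=1.75,fy=1.75,interpolation=cv2.INTER_CUBIC)
B=cv2.convertScaleAbs(B,alpha=1.6); B=np.vstack([B,np.zeros((A.shape[0]-B.shape[0],B.shape[1],3),np.uint8)])
cv2.imwrite("pics/all.png",np.hstack([A,B]))
E
```

```text
pose [0.4338 0.3154 0.1801 5.2858] 59.025 0.00021046720295405261
plate_c T [ 0.5525 -0.0185  0.0809] 0.05415528440478359
plate_c S [ 0.5515 -0.0205  0.0945] 0.05952957314613088
goal [[ 0.5533 -0.0198  0.    ]]
pose [0.4337 0.3133 0.1806 5.0841] 59.225
red T bay xy mm [-1.2  1.5] yaw 1.9 e 0.09 383 0.85
red S bay xy mm [-1.9  5.3] yaw 7.6 e 0.18 517 0.62
yellow T bay xy mm [0.1 0.6] yaw 1.9 e 0.08 383 0.91
yellow S bay xy mm [-2.2  0.6] yaw 3.7 e 0.25 468 0.77
green T bay xy mm [ 0.4 -0.7] yaw -2.0 e 0.08 339 0.84
green S bay xy mm [-0.3  1.4] yaw 3.7 e 0.3 422 0.78
blue T bay xy mm [ 1.9 -0.4] yaw 0.9 e 0.07 343 0.56
blue S bay xy mm [2.5 6.5] yaw -9.0 e 0.35 382 0.96
[(0.86, array([359.2, 164.2])), (0.69, array([307.7, 166.6]))] [array([309.7, 166.4]), array([356.7, 163.3])]
btn [(np.int32(78), array([293.5385, 166.1154]))] [array([0.6332, 0.0882, 0.05  ]), array([0.6318, 0.088 , 0.055 ]), array([0.6304, 0.0877, 0.06  ])]
rt {'xy': [293.7, 169.4], 'p': 0.5}
[(0.76, array([372.2, 212.1])), (0.48, array([335.6, 194.5]))] [array([336.5, 193.8]), array([373.8, 213.1])]
btn [(np.int32(47), array([325.5106, 188.4255]))] [array([0.634 , 0.0898, 0.05  ]), array([0.6298, 0.086 , 0.055 ]), array([0.6257, 0.0823, 0.06  ])]
rt {'xy': [326.8, 183.1], 'p': 0.45}
[0.6327 0.0884 0.0514]
```

View pics/all.png

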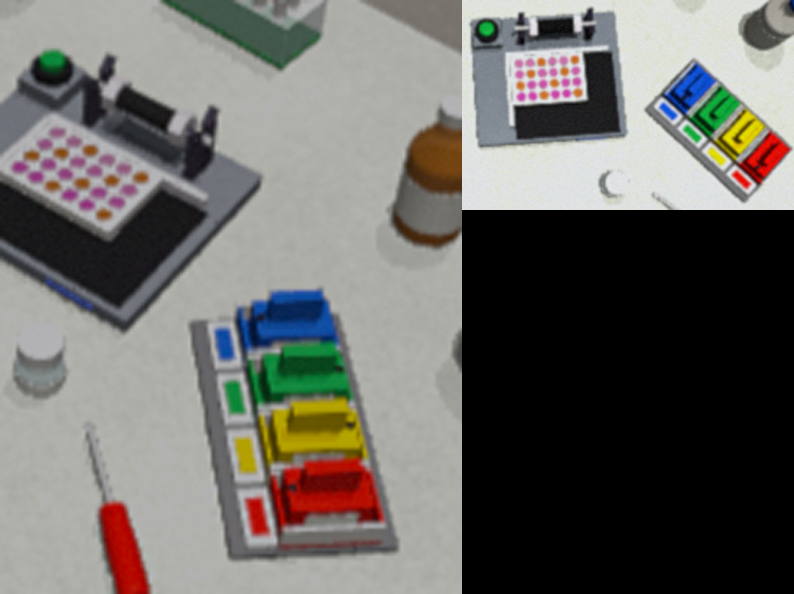

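Run:
```python
from h import *
LP=(.5528,-.0380,.0955)
g=lambda x,y,z:(*W(LP,np.array([[x,y,z]])/1e3)[0],5.5)
p=(.434,.3140,.180,5.2)
plan(p,[(.45,.13,.16,5.5),g(-75,18,80),g(-75,18,26),g(-55,18,26)])
plan(g(-55,18,26),[g(-75,18,100),(.6317,.0877,.1,5.5),(.6317,.0877,.068,5.5)])
```

```text
[-0.9235, -0.0037, 0.1, 0.0, 0.0, -0.0033] rows 2.97
[-0.7952, 0.0562, 0.4, 0.0, 0.0, -0.0] rows 2.85
[0.0, 0.0, 0.27, 0.0, 0.0, -0.0] rows 0.86
[-0.0, 0.1, -0.0, 0.0, 0.0, -0.0] rows 0.32
[0.0, -0.1, -0.37, 0.0, 0.0, -0.0] rows 1.23
[0.4976, 0.8279, -0.0, 0.0, 0.0, -0.0] rows 3.09
[0.0, 0.0, 0.16, 0.0, 0.0, -0.0] rows 0.51
```

>>> play_rows --pt "-0.9235 -0.004 0.1 0 0 -0.003 0" --pt "-0.9235 -0.004 0.1 0 0 -0.003 0" --pt "-0.9235 -0.004 0.1 0 0 -0.003 0" --pt "-0.9235 -0.004 0.1 0 0 -0.003 0"

```text
time: 60.42
ee_pos: [0.4493, 0.1272, 0.1601]
eef_rot: [0.675, 0.738, 0.0, -0.001]
ft_force: [-0.4, 0.5, -0.3]
width: 0.0006
```

>>> play_rows --pt "-0.7952 0.056 0.3 0 0 0 0" --pt "-0.7952 0.056 0.4 0 0 0 0" --pt "-0.7952 0.056 0.4 0 0 0 0" --pt "-0.7952 0.056 0.4 0 0 0 0" --pt "-0.7952 0.056 0.4 0 0 0 0"

```text
time: 61.05
ee_pos: [0.476, -0.0253, 0.0805]
eef_rot: [0.672, 0.74, -0.0, 0.0]
ft_force: [0.6, 1.1, -0.4]
width: 0.0004
```

>>> play_rows --pt "0 0 0.1 0 0 0 0" --pt "0 0 0.2 0 0 0 0" --pt "0 0 0.27 0 0 0 0" --pt "0 0.05 0.27 0 0 0 0" --pt "0 0.05 0.27 0 0 0 0"

```text
time: 61.68
ee_pos: [0.4872, -0.0243, 0.0273]
eef_rot: [0.672, 0.741, 0.0, 0.001]
ft_force: [0.6, -0.7, 0.3]
width: 0.0004
```

>>> play_rows --pt "0 0.02 0 0 0 0 0" --pt "0 0.04 0 0 0 0 0" --pt "0 0.05 0 0 0 0 0" --pt "0 0.05 0 0 0 0 0"

```text
time: 62.18
ee_pos: [0.4957, -0.0241, 0.0265]
eef_rot: [0.672, 0.74, -0.0, 0.0]
ft_force: [-0.2, 0.9, -0.7]
width: 0.0005
```

>>> play_rows --pt "0 0.01 0 0 0 0 0" --pt "0 0.015 0 0 0 0 0" --pt "0 0.015 0 0 0 0 0"

```text
time: 62.55
ee_pos: [0.4986, -0.0237, 0.0265]
eef_rot: [0.672, 0.74, -0.0, 0.0]
ft_force: [0.0, 0.7, 0.2]
width: 0.0003
```

>>> play_rows --pt "0 0.01 0 0 0 0 0" --pt "0 0.01 0 0 0 0 0"

```text
time: 62.8
ee_pos: [0.5002, -0.0235, 0.0263]
eef_rot: [0.672, 0.74, -0.0, -0.0]
ft_force: [-2.0, 0.2, 0.8]
width: 0.0006
```

>>> play_rows --pt "0 0.005 0 0 0 0 0" --pt "0 0.008 0 0 0 0 0" --pt "0 0.008 0 0 0 0 0"

```text
time: 63.18
ee_pos: [0.5002, -0.0236, 0.0261]
eef_rot: [0.672, 0.74, -0.001, -0.002]
ft_force: [-9.8, 0.3, 8.6]
width: 0.0003
```

>>> play_rows --pt "0 -0.05 0 0 0 0 0" --pt "0 -0.1 -0.1 0 0 0 0" --pt "0 -0.1 -0.37 0 0 0 0" --pt "0 -0.1 -0.37 0 0 0 0"

```text
time: 63.68
ee_pos: [0.4843, -0.0249, 0.1032]
eef_rot: [0.672, 0.741, 0.003, 0.001]
ft_force: [0.3, 0.9, -0.2]
width: 0.0006
```

```bash
python3 look.py plate; python3 -c "
from h import *
p,_,s=pose();plan(p,[(.6317,.0877,.1,5.5),(.6317,.0877,.066,5.5)])"
```

```text
pose [ 0.4825 -0.0246  0.1006  5.5758] 63.775 0.00046849774603550373
plate_c T [ 0.5583 -0.0187  0.146 ] 3.3000840336134454
plate_c S [ 0.5516 -0.0236  0.0902] 0.19668386652906775
goal [[ 0.5533 -0.0198  0.    ]]
[0.4888, 0.8011, -0.0015, 0.0, 0.0, 0.0004] rows 3.0
[0.0, 0.0, 0.17, 0.0, 0.0, -0.0] rows 0.54
```

>>> play_rows --pt "0.489 0.3 -0.1 0 0 0 0" --pt "0.489 0.8 -0.1 0 0 0 0" --pt "0.489 0.8 -0.1 0 0 0 0" --pt "0.489 0.8 -0.1 0 0 0 0" --pt "0.489 0.8 -0.1 0 0 0 0"

```text
time: 64.5
ee_pos: [0.6317, 0.0863, 0.1189]
eef_rot: [0.673, 0.74, -0.001, 0.0]
ft_force: [-0.4, -0.3, 0.3]
width: 0.0004
```

>>> play_rows --pt "0 0 0.1 0 0 0 0" --pt "0 0 0.2 0 0 0 0" --pt "0 0 0.26 0 0 0 0" --pt "0 0 0.26 0 0 0 0"

```text
time: 65.0
ee_pos: [0.6312, 0.0874, 0.0673]
eef_rot: [0.672, 0.74, -0.001, -0.0]
ft_force: [-0.2, 0.5, 0.1]
width: 0.0007
```

```bash
python3 check.py red yellow green blue
python3 - <<'E'
from h import *
p,_,s=pose();print(p,s["ft_force"])
S=eyes.camera("side");x,y=map(int,proj(S,[.6317,.0877,.06]));save(S,"b1.png",(x-40,y-40,x+40,y+30),8);print(x,y,proj(S,p[:3]))
E
```

```text
pose [0.6322 0.0874 0.0688 5.5176] 65.1
red T bay xy mm [0.6 1.9] yaw -1.2 e 0.06 404 0.88
red S bay xy mm [-1.9  1.7] yaw 6.4 e 0.16 533 0.74
yellow T bay xy mm [-1.4  0.1] yaw -0.2 e 0.06 376 0.9
yellow S bay xy mm [-0.5  5.3] yaw 6.4 e 0.32 437 0.63
green T bay xy mm [ 0.5 -1.6] yaw -2.1 e 0.12 324 0.86
green S bay xy mm [1.5 6.1] yaw 8.9 e 0.34 407 0.65
blue T bay xy mm [ 1.  -0.6] yaw 1.7 e 0.08 329 0.52
blue S bay xy mm [1.7 0.5] yaw 1.6 e 0.32 398 0.82
[np.float64(0.6321857464054751), np.float64(0.08752952690465429), np.float64(0.06865466737599006), np.float64(5.529736072476873)] [ 0.264  -0.4447 -0.6972]
325 186 [325.7111 184.6627]
```

View pics/b1.png

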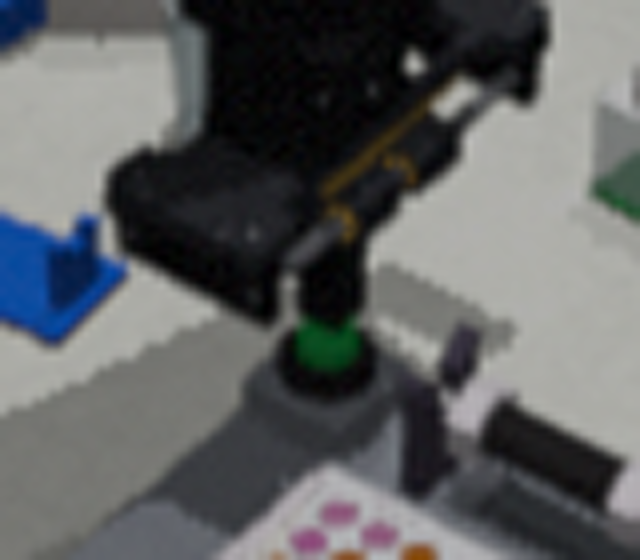

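The finger tips are centred over the green button at about (330,340). Pressing in small steps.

>>> play_rows --pt "0 0 0.02 0 0 0 0" --pt "0 0 0.04 0 0 0 0" --pt "0 0 0.04 0 0 0 0"

```text
time: 65.92
ee_pos: [0.6321, 0.0875, 0.0603]
eef_rot: [0.672, 0.74, -0.0, 0.0]
ft_force: [-0.7, 0.8, 3.0]
width: 0.0001
```

>>> play_rows --pt "0 0 0.02 0 0 0 0" --pt "0 0 0.02 0 0 0 0"

```text
time: 66.18
ee_pos: [0.6322, 0.0875, 0.0566]
eef_rot: [0.672, 0.74, 0.0, 0.0]
ft_force: [-1.4, -0.2, 3.0]
width: 0.0007
```

>>> play_rows --pt "0 0 0.01 0 0 0 0" --pt "0 0 0.02 0 0 0 0" --pt "0 0 0.02 0 0 0 0"

```text
time: 66.55
ee_pos: [0.6325, 0.0875, 0.0558]
eef_rot: [0.672, 0.74, 0.001, -0.0]
ft_force: [-15.2, 1.2, 36.7]
width: 0.0005
```

>>> play_rows --pt "0 0 -0.05 0 0 0 0" --pt "0 0 -0.2 0 0 0 0" --pt "0 0 -0.5 0 0 0 0" --pt "0 0 -0.7 0 0 0 0" --pt "0 0 -0.7 0 0 0 0"

```text
time: 67.18
ee_pos: [0.6336, 0.0873, 0.1954]
eef_rot: [0.672, 0.74, 0.002, 0.002]
ft_force: [0.1, -0.6, -0.5]
width: 0.0008
```

>>> play_rows --pt "0.95 -0.7 0 0 0 0 0" --pt "0.95 -0.7 0 0 0 0 0" --pt "0.95 -0.7 0 0 0 0 0" --pt "0.95 -0.7 0 0 0 0 0" --pt "0.95 -0.7 0 0 0 0 0"

```text
time: 67.8
ee_pos: [0.4709, 0.2675, 0.1909]
eef_rot: [0.669, 0.743, -0.001, -0.001]
ft_force: [0.2, -0.2, 0.1]
width: 0.0004
```

```bash
python3 look.py plate; python3 check.py red yellow green blue
python3 - <<'E'
from h import *
S=eyes.camera("side");T=eyes.camera("top")
LP=(.5528,-.0380,.0955)
for c in (T,S):
    print([(round(q["p"],2),np.round(q["xy"],1)) for q in eyes.landmark_of(c,"roller_e1")[:3]],[np.round(proj(c,x),1) for x in W(LP,np.array([[85,70,60],[85,-70,60]])/1e3)])
    hsv=cv2.cvtColor(c["image"],cv2.COLOR_RGB2HSV); m=(np.abs(hsv[...,0].astype(int)-64)<12)&(hsv[...,1]>110)
    k,l,st,ce=cv2.connectedComponentsWithStats(m.astype(np.uint8)); q=proj(c,[.631,.087,.055])
    print("btn",[(s[4],e) for s,e in zip(st[1:],ce[1:]) if np.hypot(*(e-q))<20 and s[4]>10])
a=S["image"][170:350,310:450,::-1]; b=T["image"][150:270,280:470,::-1]
A=cv2.resize(a,None,fx=3.3,fy=3.3,interpolation=cv2.INTER_CUBIC);B=cv2.convertScaleAbs(cv2.resize(b,None,fx=1.75,fy=1.75,interpolation=cv2.INTER_CUBIC),alpha=1.6)
B=np.vstack([B,np.zeros((A.shape[0]-B.shape[0],B.shape[1],3),np.uint8)])
cv2.imwrite("pics/end.png",np.hstack([A,B]))
E
```

```text
pose [0.4739 0.2632 0.1916 5.6072] 67.9 0.0004622442929078584
plate_c T [ 0.5527 -0.0202  0.0991] 0.041475900705109627
plate_c S [ 0.5504 -0.02    0.1249] 0.07374022677964714
goal [[ 0.5533 -0.0198  0.    ]]
pose [0.4753 0.2616 0.1922 5.363 ] 68.1
red T bay xy mm [-1.4  1.7] yaw 0.2 e 0.13 359 0.66
red S bay xy mm [-2.2  2.8] yaw 9.8 e 0.18 516 0.59
yellow T bay xy mm [-0.3  0.5] yaw -0.6 e 0.06 395 0.8
yellow S bay xy mm [-1.9  1.3] yaw 8.8 e 0.2 492 0.92
green T bay xy mm [ 0.9 -1. ] yaw -1.0 e 0.11 334 0.9
green S bay xy mm [ 3.  10.5] yaw -3.4 e 0.47 370 0.57
blue T bay xy mm [ 1.7 -0. ] yaw 0.1 e 0.1 324 0.54
blue S None
[(0.68, array([357.1, 162. ])), (0.66, array([309.1, 168.1])), (0.58, array([435.9, 227.7]))] [array([309.7, 166.4]), array([356.7, 163.3])]
btn [(np.int32(78), array([293.5897, 166.1538]))]
[(0.62, array([335.8, 195.5])), (0.59, array([373. , 214.1])), (0.16, array([399.8, 265.4]))] [array([336.5, 193.8]), array([373.8, 213.1])]
btn [(np.int32(47), array([325.5106, 188.4255]))]
```

View pics/end.png

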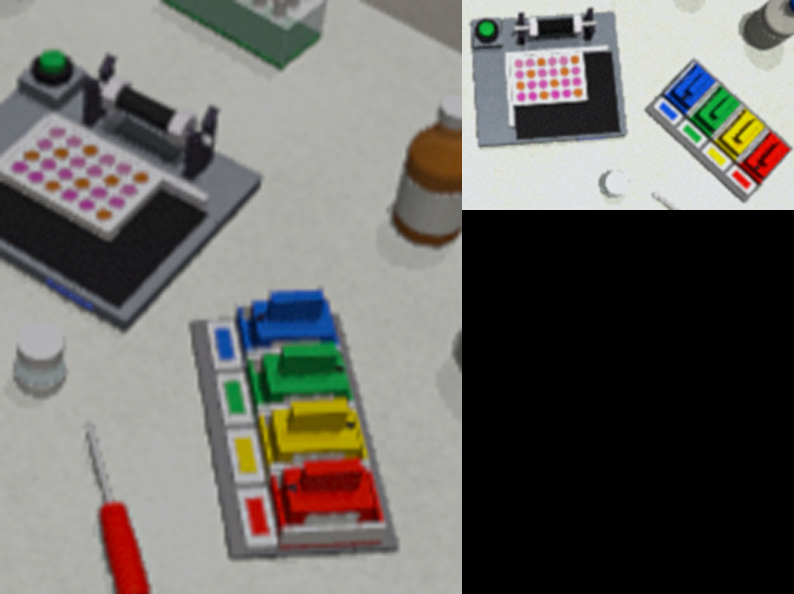

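```bash
python3 -c "
from h import *
print(job.close_job())"
```

```text
the job is handed in; nothing more can be done
None
```

The job is handed in at about 68 s of the 208 s allowed. `close_job` gives no verdict, so the results below are my own checks.

- **Roller:** It sits in both dropouts. On lowering, the force rose to 29 N with the axle about 60 mm above the bench, which is the home height. In the last picture its ends are within about 2 pixels (a few mm) of where they should be. The first grasp closed too slowly and lifted empty; the second held.
- **Microplate:** It is flush in the fence corner, pushed to about 10 N against each fence. The last top-camera fit is within 1 mm and 0.2° of the goal. The last side-camera fit was further off (about 3 mm and 1.7°). The side camera was already reading low before, so I went by the top view and the contact forces.
- **Cartridges:** All four were present and are upright in the bays of their own colours. The top-camera fits put each within about 2 mm of its bay's middle. The side-camera fits disagreed by up to 10 mm and missed the blue one at the end. I trust those less: the bays share the cartridges' colours, the fits were poor, and the bays allow only about 4 mm of play.
- **Ready button:** I pressed it after everything else was in place, until it stopped hard at 37 N, then released it. Before and after the press it looks the same in both cameras, so it has sprung back.
- **Bystanders:** I touched none of them, and the robot ended clear of everything.

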